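Rebuild the tube mixer head

TASK

Put the head of the bench tube mixer back together: first set the tube disc on the spindle, sleeves up, and turn it until its keyed hub drops fully home on the drive. Only then put the hub cap over the spindle, down on the disc, and finally swing the keeper arm fully over the cap to lock the stack. Leave the tube rack, the jar and the dish where they are.

Things in the scene. Friction and masses are not known exactly. Their poses are not given: they have to be found in the camera images.
- mixer: Low white bench mixer, fixed to the bench. Origin on the bench surface, on the vertical spindle axis; z up. Its box is 36 mm high and covers x -75..75, y -80..135 mm in its own frame. On top stand the steel drive with its spindle and, at y = +100 mm, the post of the keeper arm.
- spindle_tip (a point): Top of the spindle, on its axis, 92 mm above the bench. The spindle is 11 mm in diameter and tapers to 6 mm over its top 7 mm.
- drive_seat (a point): Top of the drive's flange on the axis, 39 mm above the bench; flange 48 mm in diameter. Three wings 120 degrees apart stand 8 mm above it round the spindle's foot, each 5 mm wide, reaching 19 mm from the axis. Their direction differs each run and is not reported: see or feel it. The drive is held by its motor: turning it takes 0.5 N m, so it stays put while a loose disc is turned on it.
- disc: Loose white tube disc, 130 mm in diameter, 0.19 to 0.34 kg. Origin: centre of its underside, z up. Plate 9 to 15 mm above the origin; four upright sleeves (18 mm in diameter, tops at 45 mm) 52 mm from the axis at 45, 135, 225, 315 degrees from its x axis. Hub below the plate (0 to 9 mm, 23 mm radius) with three radial slots 7.5 mm wide, 120 degrees apart, the first along x, that fit the wings.
- disc_boss (a point): Centre of the top of the disc's grip boss, 37 mm above the disc's origin. Boss 32 mm in diameter, 22 mm above the plate; bore 12.6 mm right through. Put on the spindle, the disc usually rests on the wings, origin 47 mm above the bench. Turned slowly (up to 120 degrees, e.g. by pushing a sleeve) it drops under its weight to 39 mm, home; pushing a sleeve on then takes 10 N, before under 2 N.
- cap: Loose plain metal hub cap, a cylinder 30 mm in diameter and 26 mm high, about 0.07 kg, standing on its open end. Origin at the centre of its underside; blind bore from below 13.6 mm in diameter, 20 mm deep. On a disc that is fully home it rests on the boss, with its origin 76 mm above the bench.
- keeper (a joint): Keeper, a flat steel arm 18 mm wide that turns level about a post on the mixer; underside 105, top 111 mm above the bench; reaches 118 mm from its pivot. 0 = over the spindle, along the mixer's -y (a stop); grows as it opens, counter-clockwise from above, to 2.5 rad. It passes 3 mm above the cap of a stack fully home and hits a higher one. Stays where left; pushing its knob takes 1 N.
- keeper_hinge (a point): The keeper arm's pivot axis, at the arm's top face, 111 mm above the bench, 100 mm from the spindle axis along the mixer's +y.
- keeper_knob (a point): Centre of the top of the upright knob on the keeper arm, 60 mm from the pivot: 12 mm in diameter, standing 20 mm above the arm (top 131 mm above the bench).
- rack: Bystander: test-tube rack with green ends, 100 x 206 mm, 66 mm high (tubes to 79 mm), origin under its centre. Leave alone.
- jar: Bystander: small lidded jar, 60 mm in diameter, 85 mm high, origin under its centre. Leave alone.
- dish: Bystander: clear flat culture dish, 90 mm in diameter, 15 mm high, origin under its centre. Leave alone.
Mind the look-alikes: they are no part of the job. Of the things shaped like the cap, the metal one is meant. Leave any red look-alike of the disc alone.

How it is judged:
On the way, in this order (a step that is already met when the one before it is completed fails the run):
1. the disc is on the spindle, keyed and fully home on the drive (z of disc in the frame of mixer between 0.035 and 0.042 m and horizontal distance between disc and spindle_tip below 0.005 m and angle between disc's own z axis and vertical below 0.08 rad), for 0.2 s.
2. the cap is over the spindle, down on the disc (all of step 1 and z of cap in the frame of mixer between 0.072 and 0.08 m and horizontal distance between cap and spindle_tip below 0.005 m and angle between cap's own z axis and vertical below 0.1 rad), for 0.2 s.
At the end, for the whole second after the job is handed in: Disc fully home (origin 35-42 mm above the bench, within 5 mm of the spindle axis, tilt under 0.08 rad), cap down on it (origin 72-80 mm up, within 5 mm of the axis, tilt under 0.1 rad), both at rest, keeper arm over the cap (joint under 0.15 rad) (all of step 2 and linear speed of each of disc, cap below 0.02 m/s and value of joint keeper below 0.15 rad); the robot touches nothing.
It fails at once if the rack is moved by more than 25 mm (distance of rack from where it was at the start of the episode above 0.025 m).
It fails at once if the jar is moved by more than 25 mm (distance of jar from where it was at the start of the episode above 0.025 m).
It fails at once if the dish is moved by more than 25 mm (distance of dish from where it was at the start of the episode above 0.025 m).
It also fails if it takes over 72 s, if anything falls off the work surface, if the arm or the gripper's body presses on something with over 40 N, if the wrist force passes 120 N, or if a joint passes its speed limit or range.

ROBOT

A 6-joint arm with a two-finger parallel gripper is mounted at the origin on the work surface. World frame = base frame: x ahead of the robot, y to its left, z up, the work surface at z = 0. Lengths are in m, angles in rad, forces in N, time in s.
With the tool pointing down it reaches from about 0.35 to 0.975 m from the base axis. Payload 4.9 kg.
Tool frame: the origin (TCP) lies at the very end of the fingers, on their centre line; the grasp point (between the pads) lies 19 mm behind it; z points along the fingers, y is the direction in which the jaws open and shut (so a half turn about z gives the same grasp; the last joint's range is limited). The gripper opens to 85 mm and grips with 20 to 120 N. Pads are 22 mm wide; open, the fingers measure 114 mm over their backs; the gripper's body (76 mm by 85 mm) begins 54 mm behind the grasp point. The pads swing forward as they close: fully open they stand 13 mm farther back than shut.
Start: joints at [-1.433, 0.053, 1.613, -0, 1.476, -0.119], TCP at [0.159, -0.604, 0.231] pointing down, gripper open.
Joint ranges: [-3.01, 3.01], [-1.01, 2.22], [0.06, 2.58], [-1.02, 4.17], [0.09, 2.62], [-3.14, 3.14]. Speed limits (rad/s): [2.57, 2.57, 3.14, 3.14, 3.14, 3.14].

INTERFACE

Orientations are given as a rotation vector (axis times angle).
In Python, from station import ctrl gives the robot as it stands.
- The arm moves only by the tool step_arm, never from a script. Its argument "moves" is a list of rows, each a list of 5 numbers: the opening, from 0 (shut) to 1 (fully open), then the shift along the world's x, y, z in m, then the turn about the world's z in degrees. A call has 1 to 20 rows; each row shifts and turns the pose as measured when the row begins; what a row does not reach is not made up. A row lasts 1/8 s, in which the tool goes at most 62.5 mm and 10.7 degrees, less where a joint would pass 70% of its speed; a pose out of reach is approached as far as the arm can. A call is refused whole if a number of a shift passes 0.0625 or a number of a turn 10.7, either way. A call with a gripper value outside its range is refused whole. The fingers move at their own pace and stop on an object; "newtons" is the grip in N (left out, the last holds). Time passes only in rows, so rows that do not move let the fingers close. It gives the time, the measured TCP pose, the force and the opening at its end, in the units of the state.
- ctrl.get_obs(): the state, without advancing time (a new reading comes with each control period).
- ctrl.get_image(name): name is "scene" or "top" or "wrist"; returns a dict with "color" (420x560x3 uint8, red, green, blue), "camera_matrix" (3x3 intrinsics, pixels), "R" (3x3) and "t" (3): a world point X has camera coordinates R X + t; the wrist camera has in their place "T_tool_cam" (4x4, takes a point from camera to tool coordinates, whose origin is the TCP and whose axes are the flange's). Camera axes: x right, y down, z forward; pixel columns grow to the right and rows downward; lengths in m; the calibration is good to about 2 mm. A picture is of the moment at which its call begins: read the wrist's pose just before it. There is no depth.
- ctrl.finish_job(): hands the job in, once; it reports no verdict.
Trained networks look in a picture, given as the dict that the camera call returned (one of the last four; its "shot" number tells which), for a name from the list of things; names that differ only in an ending like _2 or _b are one class to them, and where a whole thing is asked for, a point or a joint stands for the part that bears it (a point fixed in the world has none). Each returns a list of dicts, best first, with "p" (0 to 1); they miss things now and then, are a little off and sometimes report something else, mostly with a low value. They report only what shows in the picture. A call takes as long as a camera call. They do not tell look-alikes from the thing itself.
- ctrl.spot_in(picture, query): "bbox" ([left, top, right, bottom] in pixels, round what is visible of it).
The state is a dict: "t": time; "q": joint angles; "dq": joint speeds; "effort": joint torques, N m; "tool_pos": TCP position; "tool_rot": TCP orientation; "contact_force": force on the tool from outside, world axes, zero at the start; "wrist_torque": the same for the moment, N m; "opening": finger opening in m.
Only numpy, scipy, OpenCV 4.12 (cv2) and the standard library are available. Lean on these libraries where they do the work, as an engineer would, in place of code of your own. Each camera call takes 0.05 s, during which the arm holds its last target.

## Working session

There is one attempt and no reset: what is moved stays moved. The work goes in short steps, Python scripts to look and compute and a tool call to move; the robot and the scene stay as the last step left them, time stands still between calls to the robot, and variables do not carry over. Pictures are saved under pics/ and viewed, and the job is handed in when it is done.

Besides the shell and the picture viewer there is one more tool, called by a JSON object that holds its "fn" and its "kwargs", one argument or row to a line. step_arm: Moves the arm, as the interface text tells. Its arguments: {"type":"object","properties":{"moves":{"type":"array","items":{"type":"array","items":{"type":"number"}}},"newtons":{"type":"number"}},"required":["moves"]}

```bash
ls; mkdir -p pics; cat > h.py <<'E'
import numpy as np, cv2, json, pickle
from station import ctrl
def shot(name, fn):
    o=ctrl.get_obs(); im=ctrl.get_image(name)
    cv2.imwrite('pics/'+fn, im['color'][:,:,::-1])
    pickle.dump((o,im),open('pics/'+fn+'.pkl','wb'))
    return o,im
E
python3 - <<'E'
from h import *
o=ctrl.get_obs(); print(o)
for n in ['scene','top']:
    o,im=shot(n,n+'0.png'); print(n,{k:v for k,v in im.items() if k!='color'})
    for q in ['mixer','disc','cap','keeper_knob','rack','jar','dish','spindle_tip','drive_seat']:
        try: print(q,[(np.round(d['bbox']).tolist(),round(d['p'],2)) for d in ctrl.spot_in(im,q)])
        except Exception as e: print(q,e)
E
```

```text
pics
{'t': 0.0, 'q': array([-1.43301390e+00,  5.33896362e-02,  1.61428912e+00, -1.03047979e-06,
        1.47598489e+00, -1.18995662e-01]), 'dq': array([ 1.47638439e-03, -6.37969012e-04, -6.58215839e-04,  4.18666122e-05,
        2.00038317e-03, -1.12457808e-03]), 'effort': array([ 1.43653018e-03, -3.93682086e+01, -3.70172024e+01,  1.14224904e-04,
        7.07826490e-03,  1.75081760e-05]), 'tool_pos': array([ 0.15864589, -0.60389201,  0.2300456 ]), 'tool_rot': array([-3.11368172e+00, -4.01973886e-01,  3.21472267e-05]), 'contact_force': array([-0.20018731, -0.87069028,  0.22761737]), 'wrist_torque': array([ 0.01405696, -0.0037656 , -0.00493027]), 'opening': 0.08520485979272031}
scene {'camera_matrix': array([[406.12748007,   0.        , 280.27848102],
       [  0.        , 406.12748007, 212.71800835],
       [  0.        ,   0.        ,   1.        ]]), 'R': array([[-0.15980481,  0.98711657,  0.00795668],
       [ 0.83749987,  0.13984119, -0.52824087],
       [-0.52254799, -0.07775172, -0.84905729]]), 't': array([ 0.02521299, -0.46367192,  1.57034047]), 'shot': 1}
mixer [([265.0, 174.0,
[... 725 characters left out ...]
545, 205.09251117],
       [  0.        ,   0.        ,   1.        ]]), 'R': array([[ 0.02327037, -0.99942173, -0.02479304],
       [-0.99630149, -0.02113158, -0.08328749],
       [ 0.08271541,  0.02663948, -0.99621709]]), 't': array([0.0566247 , 0.6007185 , 1.16921706]), 'shot': 2}
mixer [([221.0, 190.0, 308.0, 283.0], 0.66)]
disc [([391.0, 249.0, 444.0, 304.0], 0.81), ([319.0, 265.0, 366.0, 312.0], 0.78)]
cap [([436.0, 215.0, 450.0, 229.0], 0.58)]
keeper_knob []
rack [([88.0, 223.0, 179.0, 280.0], 0.86)]
jar [([288.0, 128.0, 314.0, 156.0], 0.74)]
dish [([380.0, 140.0, 416.0, 175.0], 0.74)]
spindle_tip [([216.0, 190.0, 306.0, 282.0], 0.94)]
drive_seat [([220.0, 189.0, 309.0, 280.0], 0.79)]
```

```bash
python3 - <<'E'
import cv2
a=cv2.imread('pics/top0.png'); cv2.imwrite('pics/top0b.png',cv2.resize(a[110:330,60:480],None,fx=1.9,fy=1.9,interpolation=cv2.INTER_CUBIC))
a=cv2.imread('pics/scene0.png'); cv2.imwrite('pics/scene0b.png',cv2.resize(a[120:300,130:460],None,fx=2.4,fy=2.4,interpolation=cv2.INTER_CUBIC))
E
```

```text
(no output)
```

View pics/top0b.png

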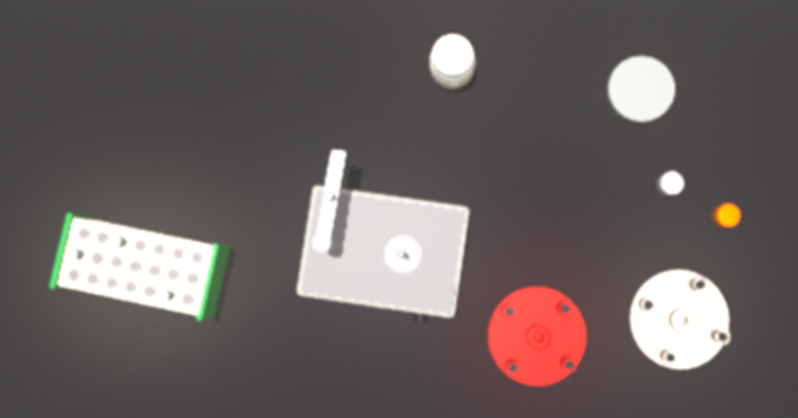

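View pics/scene0b.png

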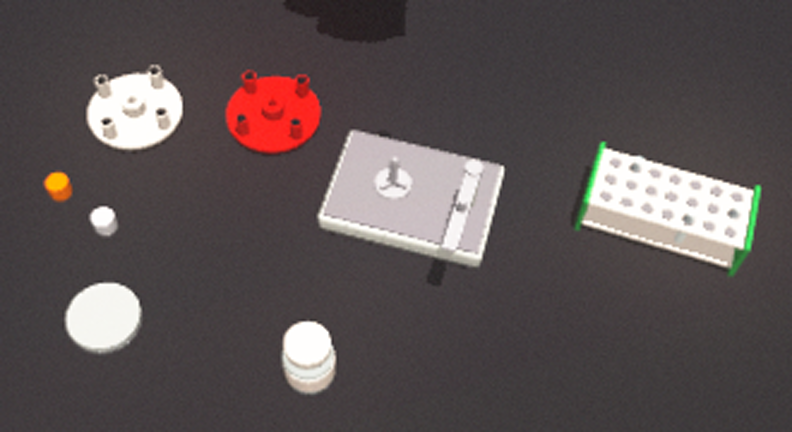

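The top view crop shows five candidates. Original pixels in brackets:
- **Discs:** white at crop (680,320) [418,278] and red at (537,336) [343,287]. The white one is the target.
- **Caps:** silvery at (672,183) [414,206] and orange at (728,215) [443,223]. The silvery one is the metal cap. The network boxed the orange one.
- **Mixer:** at (385,250), with the keeper pointing to image-up.

Next I'll crop each candidate to confirm it and work out the geometry.

```bash
cat >> h.py <<'E'
def ray(im,u,v,z):
    K=im['camera_matrix'];R=im['R'];t=im['t']
    c=-R.T@t; d=R.T@np.linalg.solve(K,np.array([u,v,1.])); return (c+d*(z-c[2])/d[2])
def proj(im,X):
    K=im['camera_matrix'];X=np.atleast_2d(X); c=X@im['R'].T+im['t']; p=c@K.T; return p[:,:2]/p[:,2:]
E
python3 - <<'E'
from h import *
o,im=pickle.load(open('pics/top0.png.pkl','rb')); os_,sc=pickle.load(open('pics/scene0.png.pkl','rb'))
f=lambda x,y:(60+x/1.9,110+y/1.9)
g=lambda x,y:(130+x/2.4,120+y/2.4)
for n,p,z in [('disc plate',(680,320),.015),('cap',(672,183),.026),('dish',(642,88),.015),('jar',(452,49),.085),('c1',(315,187),.036),('c2',(468,208),.036),('c3',(455,317),.036),('c4',(298,294),.036),('flange',(403,254),.039),('knee1',(322,248),.111),('keeptip',(338,152),.111)]:
    print(n,np.round(ray(im,*f(*p),z),4))
for n,p,z in [('disc plate',(135,111),.015),('cap',(103,214),.026),('c1',(351,132),.036),('c2',(503,165),.036),('c3',(480,256),.036),('c4',(322,218),.036),('flange',(394,183),.039),('tip',(395,160),.092)]:
    print('sc',n,np.round(ray(sc,*g(*p),z),4))
a=im['color'][:,:,::-1]
def cr(x,y,w,s): return cv2.resize(a[y-w:y+w,x-w:x+w],(s,s),interpolation=cv2.INTER_CUBIC)
cv2.imwrite('pics/cr1.png',np.hstack([cr(418,278,33,390),cr(428,214,25,390)]))
E
```

```text
disc plate [ 0.4191 -0.2789  0.015 ]
cap [ 0.6032 -0.2654  0.026 ]
dish [ 0.7348 -0.2271  0.015 ]
jar [0.7684 0.0361 0.085 ]
c1 [0.5867 0.2176 0.036 ]
c2 [0.5628 0.01   0.036 ]
c3 [0.417  0.0245 0.036 ]
c4 [0.4423 0.2356 0.036 ]
flange [0.4991 0.0958 0.039 ]
knee1 [0.5043 0.1947 0.111 ]
keeptip [0.6265 0.1784 0.111 ]
sc disc plate [ 0.4236 -0.2755  0.015 ]
sc cap [ 0.6011 -0.2645  0.026 ]
sc c1 [0.4255 0.0298 0.036 ]
sc c2 [0.446  0.2369 0.036 ]
sc c3 [0.5894 0.2202 0.036 ]
sc c4 [0.5668 0.016  0.036 ]
sc flange [0.5003 0.0991 0.039 ]
sc tip [0.5016 0.0985 0.092 ]
```

View pics/cr1.png

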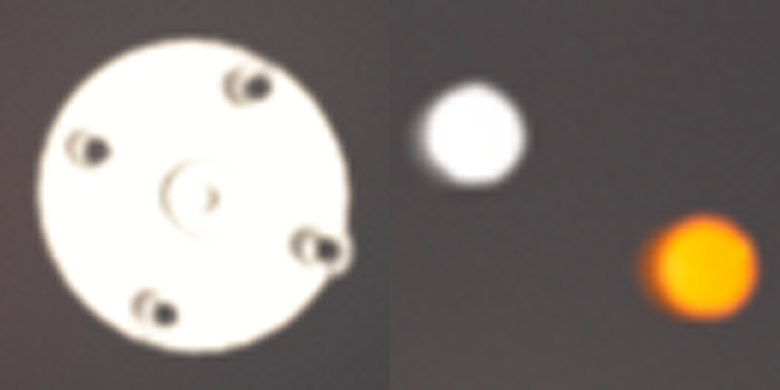

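The crop confirms the white disc and the silvery (metal) cap on the left. The orange cap is the look-alike.

```bash
python3 - <<'E'
from h import *
o,im=pickle.load(open('pics/top0.png.pkl','rb'))
P=np.array([ray(im,385+x*66/390,245+y*66/390,.045)[:2] for x,y in [(255,87),(95,150),(158,312),(325,248)]])
c=P.mean(0); print(P,c); d=P-c; print(np.hypot(*d.T),np.degrees(np.arctan2(d[:,1],d[:,0])))
E
```

```text
[[ 0.46815144 -0.29651524]
 [ 0.43999953 -0.22918358]
 [ 0.37294167 -0.25570665]
 [ 0.401402   -0.32561396]] [ 0.42062366 -0.27675486]
[0.05147196 0.05136585 0.05212101 0.05250413] [ -22.57582738   67.83884297  156.1819514  -111.47517124]
```

{"fn": "step_arm", "kwargs": {
  "moves": [
    [1,0.04,0.055,0.0,0],
    [1,0.04,0.055,0.0,0],
    [1,0.04,0.055,0.0,0],
    [1,0.04,0.055,0.0,0],
    [1,0.04,0.055,0.0,0],
    [1,0.03,0.035,0,0],
    [1,0,0,0,0]
  ]
}}

```text
t: 1.88
tool_pos: [0.3752, -0.3105, 0.2319]
tool_rot: [3.114, 0.398, 0.005]
contact_force: [-0.1, 0.0, -0.4]
opening: 0.0853
```

{"fn": "step_arm", "kwargs": {
  "moves": [
    [1,0.03,0.022,0.0,8],
    [1,0.01,0.008,0.0,0],
    [1,0,0,0,0]
  ]
}}

```text
t: 2.25
tool_pos: [0.4149, -0.2819, 0.2322]
tool_rot: [3.076, 0.614, 0.002]
contact_force: [0.2, -0.1, -0.7]
opening: 0.0856
```

```bash
cat >> h.py <<'E'
from scipy.spatial.transform import Rotation as Rn
def wcam(o,im):
    """give wrist picture R,t like the fixed cameras"""
    T=np.eye(4);T[:3,:3]=Rn.from_rotvec(o['tool_rot']).as_matrix();T[:3,3]=o['tool_pos']
    W=np.linalg.inv(T@im['T_tool_cam']); im['R']=W[:3,:3]; im['t']=W[:3,3]; return im
E
python3 - <<'E'
from h import *
o,im=shot('wrist','w1.png'); print(o['tool_pos'],o['tool_rot'],im['T_tool_cam'],im['camera_matrix'][0])
for q in ['disc','disc_boss']: print(q,[(np.round(d['bbox']).tolist(),round(d['p'],2)) for d in ctrl.spot_in(im,q)])
wcam(o,im)
c=np.array([.4206,-.2768])
a=im['color'][:,:,::-1].copy()
th=np.linspace(0,6.28,100)
for r,z in [(.065,.015),(.016,.037)]:
    p=proj(im,np.c_[c[0]+r*np.cos(th),c[1]+r*np.sin(th),0*th+z]); cv2.polylines(a,[p.astype(int)],True,(0,0,255),1)
for k in range(4):
    an=np.radians(67.5+90*k); p=proj(im,np.c_[c[0]+.052*np.cos(an)+.009*np.cos(th),c[1]+.052*np.sin(an)+.009*np.sin(th),0*th+.045]); cv2.polylines(a,[p.astype(int)],True,(0,0,255),1)
cv2.imwrite('pics/w1o.png',a)
E
```

```text
[ 0.41491642 -0.28194679  0.23218042] [3.07639245e+00 6.13893624e-01 2.47002023e-03] [[-1.57495658e-04 -9.48486829e-01 -3.16816524e-01  8.14658089e-02]
 [ 9.99999826e-01 -3.29248770e-04  4.88587180e-04  1.06213685e-04]
 [-5.67729956e-04 -3.16816392e-01  9.48486717e-01 -1.42557422e-01]
 [ 0.00000000e+00  0.00000000e+00  0.00000000e+00  1.00000000e+00]] [350.95411818   0.         276.43333759]
disc [([214.0, 102.0, 336.0, 224.0], 0.73), ([14.0, 46.0, 154.0, 181.0], 0.73)]
disc_boss [([212.0, 100.0, 336.0, 226.0], 0.69)]
```

View pics/w1o.png

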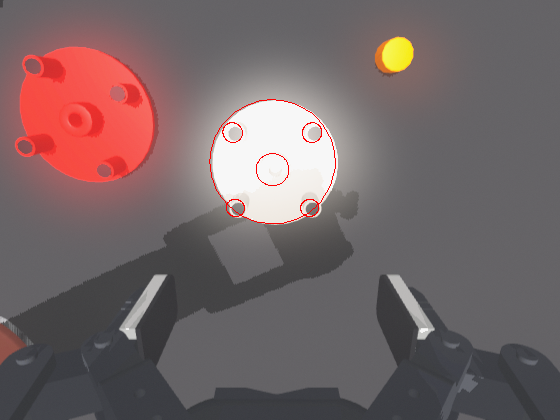

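The projected disc model (red) lies on the white disc, with its centre at pixel (273,161), and matches to within about 1.5 px. The red look-alike is at (88,115) and the orange cap at (395,55). I'm descending to grip the boss.

{"fn": "step_arm", "kwargs": {
  "moves": [
    [1,0.006,0.0045,-0.03,0.2],
    [1,0,0,-0.05,0],
    [1,0,0,-0.05,0],
    [1,0,0,-0.05,0],
    [1,0,0,-0.02,0],
    [1,0,0,0,0]
  ]
}}

```text
t: 3.15
tool_pos: [0.4165, -0.2829, 0.029]
tool_rot: [3.074, 0.599, 0.005]
contact_force: [0.2, 0.1, 1.4]
opening: 0.0857
```

```bash
python3 - <<'E'
from h import *
o,im=shot('wrist','w2.png'); print(o['tool_pos'],o['tool_rot'],o['contact_force'])
E
```

```text
[ 0.41654021 -0.28288863  0.02897288] [3.07394148 0.59858215 0.00522893] [0.22001716 0.13263443 1.39163868]
```

View pics/w2.png

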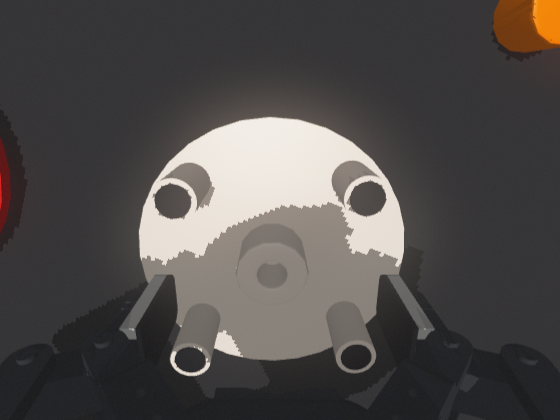

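The picture shows the boss top at (272,272), ahead of the finger line. The xy shift wasn't fully reached, so I'm measuring and correcting it.

```bash
python3 - <<'E'
from h import *
o,im=pickle.load(open('pics/w2.png.pkl','rb')); wcam(o,im)
print(ray(im,272,273,.037), ray(im,272,233,.015))
P=np.array([ray(im,*p,.045)[:2] for p in [(173,201),(367,198),(356,356),(189,358)]]); c=P.mean(0); d=P-c
print(c,np.hypot(*d.T),np.degrees(np.arctan2(d[:,1],d[:,0])))
R=Rn.from_rotvec(o['tool_rot']).as_matrix(); print(np.degrees(np.arctan2(R[1,1],R[0,1])))
E
```

```text
[ 0.42191753 -0.27874454  0.037     ] [ 0.4306988  -0.27520707  0.015     ]
[ 0.42102478 -0.27889963] [0.05163364 0.05180127 0.05210925 0.05187376] [  67.74633018  -22.40657689 -112.1777567   157.06834914]
-67.96203346401303
```

{"fn": "step_arm", "kwargs": {
  "moves": [
    [1,0.005,0.004,0,0.5],
    [1,0,0,0,0]
  ]
}}

```text
t: 3.45
tool_pos: [0.4238, -0.2811, 0.0331]
tool_rot: [3.066, 0.61, 0.012]
contact_force: [0.0, -0.1, -0.1]
opening: 0.0852
```

```bash
python3 - <<'E'
from h import *
for i in range(3):
    o=ctrl.get_obs(); print(o['t'],o['tool_pos'],o['dq'].round(3))
E
```

```text
3.45 [ 0.42382894 -0.28107322  0.03305815] [-0.008 -0.012 -0.014 -0.003  0.003  0.003]
3.45 [ 0.42382894 -0.28107322  0.03305815] [-0.008 -0.012 -0.014 -0.003  0.003  0.003]
3.45 [ 0.42382894 -0.28107322  0.03305815] [-0.008 -0.012 -0.014 -0.003  0.003  0.003]
```

{"fn": "step_arm", "kwargs": {
  "moves": [
    [1,-0.002,0.002,-0.008,0],
    [1,0,0,-0.004,0],
    [1,0,0,0,0],
    [1,0,0,0,0]
  ]
}}

```text
t: 3.95
tool_pos: [0.4227, -0.2796, 0.022]
tool_rot: [3.063, 0.611, 0.015]
contact_force: [0.9, -0.3, 0.4]
opening: 0.0854
```

{"fn": "step_arm", "kwargs": {
  "moves": [
    [1,-0.001,0.001,-0.006,0],
    [1,0,0,0,0],
    [0,0,0,0,0],
    [0,0,0,0,0],
    [0,0,0,0,0],
    [0,0,0,0,0],
    [0,0,0,0,0]
  ],
  "newtons": 50
}}

```text
t: 4.82
tool_pos: [0.422, -0.2789, 0.0159]
tool_rot: [3.062, 0.61, 0.015]
contact_force: [-0.4, -0.6, -0.5]
opening: 0.0294
```

```bash
python3 - <<'E'
from h import *
o,im=shot('wrist','w3.png'); print(o['tool_pos'],o['tool_rot'],o['contact_force'],o['opening'])
print(Rn.from_rotvec(o['tool_rot']).as_matrix()[:,2])
E
```

```text
[ 0.42198753 -0.27889917  0.01594782] [3.06238082 0.61021197 0.01547806] [-0.39407687 -0.56546801 -0.51112599] 0.029418488212854466
[ 0.01342813 -0.01666547 -0.99977095]
```

View pics/w3.png

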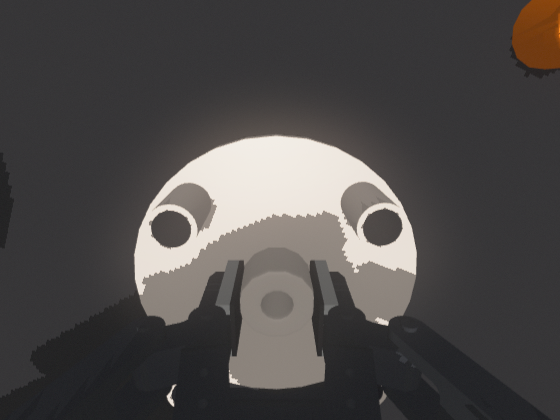

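The pads flank the boss (at about (277,300)). I'll wait one row to confirm the grip, then lift.

{"fn": "step_arm", "kwargs": {
  "moves": [
    [0,0,0,0,0],
    [0,0,0,0,0],
    [0,0,0,0.02,0],
    [0,0,0,0.04,0],
    [0,0,0,0.05,0],
    [0,0,0,0.03,0],
    [0,0,0,0,0]
  ],
  "newtons": 50
}}

```text
t: 5.75
tool_pos: [0.4181, -0.2753, 0.1547]
tool_rot: [3.071, 0.612, 0.006]
contact_force: [0.7, -0.4, -2.6]
opening: 0.0296
```

```bash
python3 - <<'E'
from h import *
o,im=shot('wrist','w4.png'); print(o['tool_pos'],o['tool_rot'],o['contact_force'],o['opening'])
wcam(o,im)
E
```

```text
[ 0.41809581 -0.27530804  0.15470921] [3.07082083 0.61192846 0.00575508] [ 0.72267336 -0.42768661 -2.56012274] 0.029629462492024312
```

View pics/w4.png

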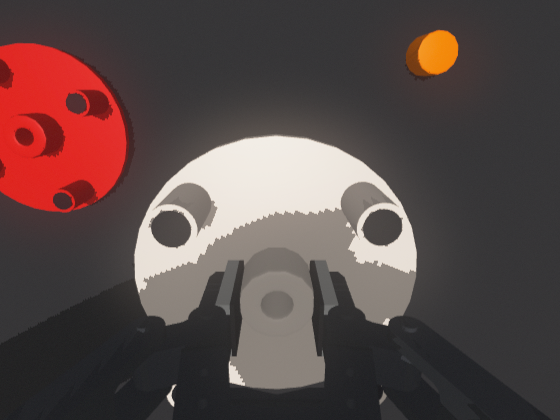

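The disc is held; contact force reads about 2.6 N, which fits its weight. Now I'll refine the spindle position, the wing direction and the disc offset in the grip.

```bash
python3 - <<'E'
from h import *
o,im=pickle.load(open('pics/w3.png.pkl','rb')); wcam(o,im)
print('boss',ray(im,277,304,.037)[:2], 'tcp',o['tool_pos'])
P=np.array([ray(im,*p,.045)[:2] for p in [(171,229),(382,226)]]); d=P[1]-P[0]; print('sleeves mid',P.mean(0),np.hypot(*d),np.degrees(np.arctan2(d[1],d[0])))
o,t=pickle.load(open('pics/top0.png.pkl','rb')); o,s=pickle.load(open('pics/scene0.png.pkl','rb'))
print(proj(t,[.5,.097,.092]),proj(s,[.5,.097,.092]))
a=t['color'][:,:,::-1][222:267,250:295]; b=s['color'][:,:,::-1][172:217,272:317]
cv2.imwrite('pics/sp.png',np.hstack([cv2.resize(x,(390,390),interpolation=cv2.INTER_CUBIC) for x in (a,b)]))
E
```

```text
boss [ 0.42164293 -0.27899512] tcp [ 0.42198753 -0.27889917  0.01594782]
sleeves mid [ 0.4549659  -0.26498493] 0.07353473599312917 -67.07668494373581
[[270.57379107 243.28385571]] [[294.152187   186.17571098]]
```

View pics/sp.png

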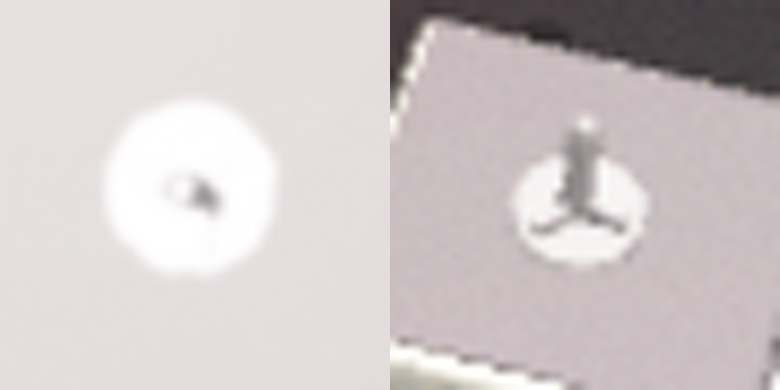

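```bash
python3 - <<'E'
from h import *
o,t=pickle.load(open('pics/top0.png.pkl','rb')); o,s=pickle.load(open('pics/scene0.png.pkl','rb'))
k=45/390
T=lambda x,y,z: ray(t,250+x*k,222+y*k,z)[:2]
S=lambda x,y,z: ray(s,272+(x-390)*k,172+y*k,z)[:2]
print('flange',T(191,187,.039),S(580,209,.039)); print('tip',T(180,187,.092),S(586,118,.092))
c=S(580,208,.043)
for p in [(540,230),(625,229)]:
    d=S(*p,.043)-c; print(np.hypot(*d),np.degrees(np.arctan2(d[1],d[0])))
E
```

```text
flange [0.49932155 0.09602473] [0.49992106 0.09824495]
tip [0.49930122 0.09650635] [0.49771526 0.09808335]
0.017363447282352503 -47.29107100322342
0.01830395805132395 69.76666073084924
```

Estimates: spindle at about (0.4993, 0.0973), wings at about 71° modulo 120°. The disc offset in the grip is under 0.5 mm. The four possible slot alignments need turns of about -42, -12, +18 or +48°. I'm carrying the disc over with -46° of pre-turn.

{"fn": "step_arm", "kwargs": {
  "moves": [
    [0,0.011,0.05,0.0,-6.5],
    [0,0.0115,0.053,0,-6.5],
    [0,0.0115,0.053,0,-6.5],
    [0,0.0115,0.053,0,-6.5],
    [0,0.0115,0.053,0,-6.5],
    [0,0.0115,0.053,0,-6.5],
    [0,0.0115,0.05,0,-6.5],
    [0,0,0,0,0],
    [0,0,0,0,0]
  ]
}}

```text
t: 6.92
tool_pos: [0.484, 0.1038, 0.1269]
tool_rot: [3.068, -0.67, -0.054]
contact_force: [-0.6, -1.4, -2.8]
opening: 0.0296
```

```bash
cat >> h.py <<'E'
def st():
    o=ctrl.get_obs(); R=Rn.from_rotvec(o['tool_rot']).as_matrix()
    print('t',round(o['t'],2),'p',o['tool_pos'].round(4),'jaw',np.degrees(np.arctan2(R[1,1],R[0,1])).round(1),'zax',R[:,2].round(4),'F',o['contact_force'].round(1),'op',round(o['opening'],4),'q',o['q'].round(2)); return o
E
python3 -c "
from h import *
st()"
```

```text
t 6.92 p [0.484  0.1038 0.1269] jaw -114.6 zax [-0.0338  0.0065 -0.9994] F [-0.6 -1.4 -2.8] op 0.0296 q [ 0.06 -0.15  1.99  0.01  1.34  2.05]
```

{"fn": "step_arm", "kwargs": {
  "moves": [
    [0,0.0155,-0.0065,0.01,0],
    [0,0,0,0,0],
    [0,0,0,0,0]
  ]
}}

```text
t: 7.3
tool_pos: [0.5001, 0.0941, 0.1361]
tool_rot: [3.066, -0.676, -0.057]
contact_force: [-0.3, 0.5, -2.5]
opening: 0.0295
```

```bash
python3 -c "
from h import *
st()
shot('scene','s1.png'); o,im=shot('top','t1.png')
o,sc=shot('scene','s1.png')
a=sc['color'][:,:,::-1][130:240,230:360]; cv2.imwrite('pics/s1c.png',cv2.resize(a,None,fx=5,fy=5,interpolation=cv2.INTER_CUBIC))
"
```

```text
t 7.3 p [0.5001 0.0941 0.1361] jaw -114.9 zax [-0.036   0.0061 -0.9993] F [-0.3  0.5 -2.5] op 0.0295 q [ 0.04 -0.13  1.95  0.01  1.35  2.04]
```

View pics/s1c.png

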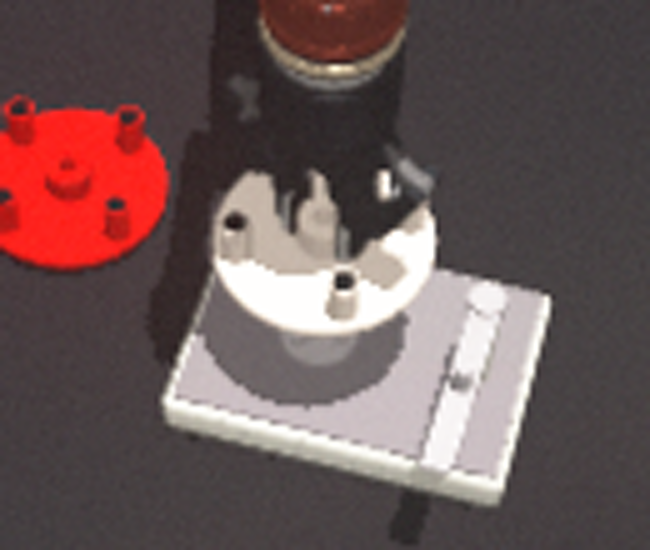

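```bash
cat >> h.py <<'E'
def held():
    og,_=pickle.load(open('pics/w3.png.pkl','rb')); Rg=Rn.from_rotvec(og['tool_rot']).as_matrix()
    off=Rg.T@(np.array([.4216,-.2790,0])-og['tool_pos']); Rrel=Rg.T   # disc frame=world at grip
    o=ctrl.get_obs(); R=Rn.from_rotvec(o['tool_rot']).as_matrix()
    D=R@Rrel; p=o['tool_pos']+R@off
    print('disc origin',p.round(4),'tilt',D[:,2].round(4),'turn',np.degrees(np.arctan2(D[1,0],D[0,0])).round(1))
E
python3 -c "
from h import *
held()"
```

```text
disc origin [0.4992 0.0952 0.1204] tilt [ 0.0322 -0.0273  0.9991] turn -47.4
```

{"fn": "step_arm", "kwargs": {
  "moves": [
    [0,0.0003,0.0022,0,0],
    [0,0,0,-0.012,0],
    [0,0,0,-0.012,0],
    [0,0,0,0,0]
  ]
}}

```text
t: 7.95
tool_pos: [0.4993, 0.0971, 0.1098]
tool_rot: [3.066, -0.674, -0.058]
contact_force: [-0.1, 1.1, -2.6]
opening: 0.0298
```

```bash
python3 -c "
from h import *
st();held()"
```

```text
t 7.95 p [0.4993 0.0971 0.1098] jaw -114.8 zax [-0.0368  0.0061 -0.9993] F [-0.1  1.1 -2.6] op 0.0298 q [ 0.04 -0.09  1.97  0.01  1.3   2.04]
disc origin [0.4985 0.0977 0.0939] tilt [ 0.0336 -0.0273  0.9991] turn -47.4
```

{"fn": "step_arm", "kwargs": {
  "moves": [
    [0,0.0006,-0.0003,-0.008,0],
    [0,0,0,-0.006,0],
    [0,0,0,0,0]
  ]
}}

```text
t: 8.32
tool_pos: [0.5001, 0.0967, 0.0947]
tool_rot: [3.066, -0.674, -0.058]
contact_force: [-0.3, -1.5, -2.8]
opening: 0.0295
```

```bash
python3 -c "
from h import *
st();held()
o,sc=shot('scene','s2.png')
a=sc['color'][:,:,::-1][130:240,230:360]; cv2.imwrite('pics/s2c.png',cv2.resize(a,None,fx=5,fy=5,interpolation=cv2.INTER_CUBIC))
"
```

```text
t 8.32 p [0.5001 0.0967 0.0947] jaw -114.8 zax [-0.0367  0.0058 -0.9993] F [-0.3 -1.5 -2.8] op 0.0295 q [ 0.04 -0.07  1.98  0.01  1.28  2.04]
disc origin [0.4992 0.0973 0.0788] tilt [ 0.0336 -0.027   0.9991] turn -47.4
```

View pics/s2c.png

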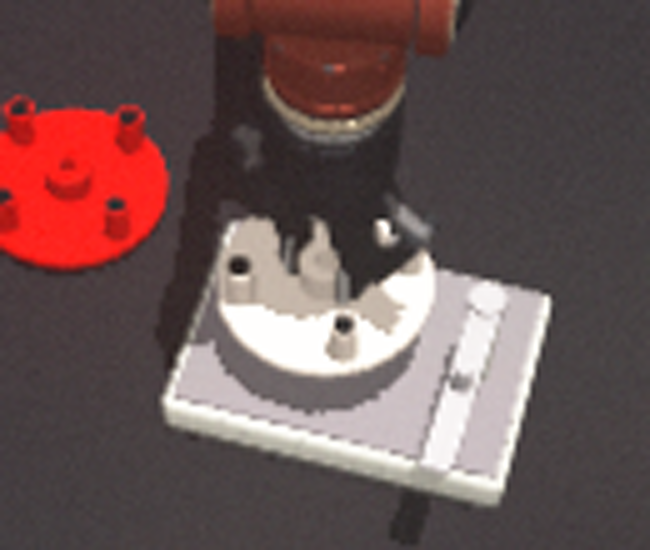

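The disc origin is at about 79 mm with no vertical reaction, so the spindle tip is inside the bore. I'll go on down.

{"fn": "step_arm", "kwargs": {
  "moves": [
    [0,0,0,-0.008,0],
    [0,0,0,-0.006,0],
    [0,0,0,0,0]
  ]
}}

```text
t: 8.75
tool_pos: [0.5009, 0.0959, 0.081]
tool_rot: [3.064, -0.674, -0.055]
contact_force: [0.8, -0.6, -2.3]
opening: 0.0299
```

```bash
python3 -c "
from h import *
st();held()"
```

```text
t 8.75 p [0.5009 0.0959 0.081 ] jaw -114.8 zax [-0.0348  0.0041 -0.9994] F [ 0.8 -0.6 -2.3] op 0.0299 q [ 0.04 -0.06  1.98  0.01  1.25  2.04]
disc origin [0.5001 0.0965 0.0651] tilt [ 0.0317 -0.0252  0.9992] turn -47.4
```

{"fn": "step_arm", "kwargs": {
  "moves": [
    [0,-0.0005,0.0005,-0.008,0],
    [0,0,0,-0.004,0],
    [0,0,0,0,0]
  ]
}}

```text
t: 9.12
tool_pos: [0.5009, 0.0959, 0.0685]
tool_rot: [3.064, -0.674, -0.053]
contact_force: [0.2, -2.2, -2.0]
opening: 0.0295
```

```bash
python3 -c "
from h import *
st();held()"
```

```text
t 9.12 p [0.5009 0.0959 0.0685] jaw -114.8 zax [-0.0338  0.0031 -0.9994] F [ 0.2 -2.2 -2. ] op 0.0295 q [ 0.04 -0.04  1.99  0.    1.22  2.04]
disc origin [0.5    0.0966 0.0526] tilt [ 0.0306 -0.0242  0.9992] turn -47.4
```

{"fn": "step_arm", "kwargs": {
  "moves": [
    [0.55,0,0,0,0],
    [0.55,0,0,0,0],
    [0.55,0,0,0,0],
    [0.55,0,0,0,0]
  ]
}}

```text
t: 9.62
tool_pos: [0.5015, 0.0974, 0.0696]
tool_rot: [3.067, -0.674, -0.052]
contact_force: [-0.4, -0.2, 0.7]
opening: 0.0467
```

```bash
python3 -c "
from h import *
st()
o,w=shot('wrist','w5.png');o,sc=shot('scene','s3.png')
a=sc['color'][:,:,::-1][130:240,230:360]; cv2.imwrite('pics/s3c.png',cv2.resize(a,None,fx=4,fy=4,interpolation=cv2.INTER_CUBIC))
"
```

```text
t 9.62 p [0.5015 0.0974 0.0696] jaw -114.8 zax [-0.0323  0.0061 -0.9995] F [-0.4 -0.2  0.7] op 0.0467 q [ 0.04 -0.04  1.99  0.01  1.22  2.04]
```

View pics/w5.png

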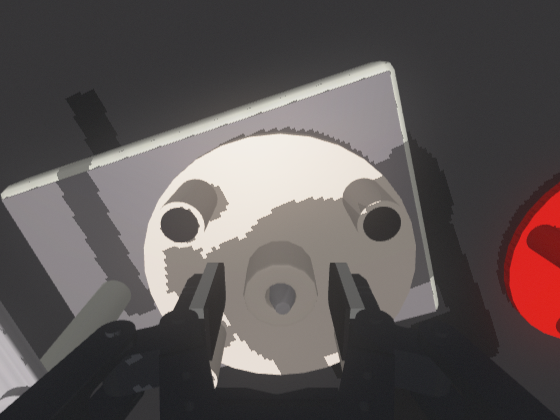

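View pics/s3c.png

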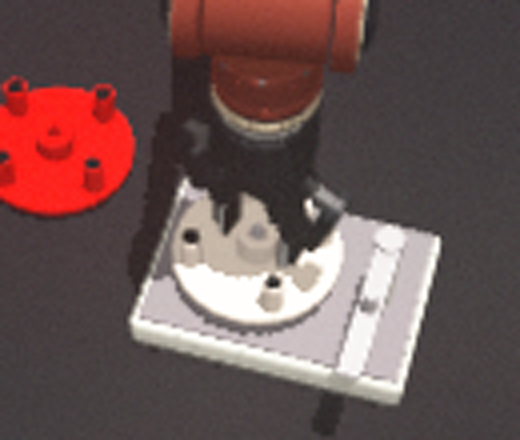

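The spindle tip shows inside the bore at (281,297) and the disc sits level on the wings. I'll check its height from the sleeve spacing.

```bash
python3 - <<'E'
from h import *
o,im=pickle.load(open('pics/w5.png.pkl','rb')); wcam(o,im)
for z in (.084,.092):
    P=np.array([ray(im,*p,z)[:2] for p in [(181.5,225),(381.5,223.5)]]); d=P[1]-P[0]
    n=np.array([-d[1],d[0]])/np.hypot(*d); 
    print(z,np.hypot(*d),'centre',P.mean(0)-n*.0368,P.mean(0)+n*.0368,np.degrees(np.arctan2(d[1],d[0])))
E
```

```text
0.084 0.07764780812678927 centre [0.49670427 0.09706593] [0.56366132 0.06650921] -114.53020705408714
0.092 0.07269607986095541 centre [0.49988246 0.09580907] [0.56683951 0.06525234] -114.53020705408713
```

The height comes out near 47 mm, so it is resting on the wings as expected. I'll regrip lightly, lower, and turn with a slight downward bias.

{"fn": "step_arm", "kwargs": {
  "moves": [
    [0.5,-0.001,0,-0.004,0],
    [0.5,0,0,-0.001,0],
    [0,0,0,0,0],
    [0,0,0,0,0],
    [0,0,0,0,0],
    [0,0,0,0,0]
  ],
  "newtons": 25
}}

```text
t: 10.48
tool_pos: [0.5, 0.0966, 0.0643]
tool_rot: [3.065, -0.674, -0.053]
contact_force: [-1.7, -1.1, 1.2]
opening: 0.0296
```

```bash
python3 -c "
from h import *
st()"
```

```text
t 10.47 p [0.5    0.0966 0.0643] jaw -114.8 zax [-0.0338  0.0045 -0.9994] F [-1.7 -1.1  1.2] op 0.0296 q [ 0.04 -0.03  2.    0.01  1.21  2.04]
```

{"fn": "step_arm", "kwargs": {
  "moves": [
    [0,0,0,-0.001,3],
    [0,0,0,-0.001,3],
    [0,0,0,-0.001,3],
    [0,0,0,-0.001,3]
  ]
}}

```text
t: 10.98
tool_pos: [0.4998, 0.0963, 0.0607]
tool_rot: [3.115, -0.339, -0.053]
contact_force: [-0.7, -1.3, 2.8]
opening: 0.0304
```

```bash
python3 -c "
from h import *
st()"
```

```text
t 10.97 p [0.4998 0.0963 0.0607] jaw -102.4 zax [-0.0347 -0.0038 -0.9994] F [-0.7 -1.3  2.8] op 0.0304 q [ 0.05 -0.03  2.   -0.    1.21  1.83]
```

```bash
python3 -c "
from h import *
shot('wrist','w6.png')"
```

```text
(no output)
```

View pics/w6.png

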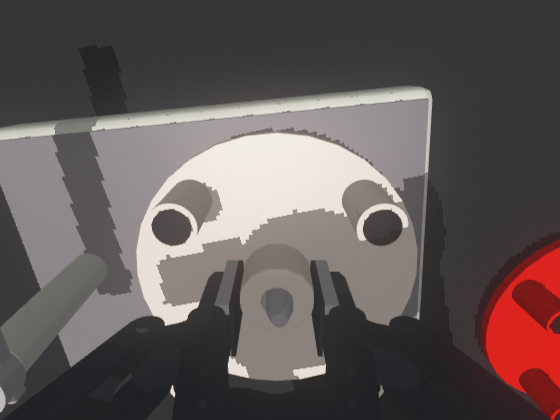

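```bash
cat > hh.py <<'E'
from h import *
from scipy.optimize import brentq
def height(fn,p1,p2):
    o,im=pickle.load(open('pics/'+fn+'.pkl','rb')); wcam(o,im)
    f=lambda z: np.hypot(*(ray(im,*p1,z)-ray(im,*p2,z))[:2])-.07354
    z=brentq(f,.02,.15); P=[ray(im,*p,z)[:2] for p in (p1,p2)]; d=P[1]-P[0]; n=np.array([-d[1],d[0]])/np.hypot(*d)
    print(fn,'disc z',z-.045,'c',np.mean(P,0)-n*.0368,'tool z',o['tool_pos'][2])
E
python3 - <<'E'
from hh import *
height('w3.png',(171,229),(382,226)); height('w5.png',(181.5,225),(381.5,223.5)); height('w6.png',(173,227),(383,225))
height('w4.png',(171,229),(382,226))
E
```

```text
w3.png disc z -8.158162394647506e-06 c [ 0.42106921 -0.27931989] tool z 0.015947821665287888
w5.png disc z 0.045636564700260354 c [0.4993408  0.09602327] tool z 0.0695737882305417
w6.png disc z 0.04253135835704759 c [0.50008145 0.09551925] tool z 0.06065287948997203Traceback (most recent call last):
  File "<stdin>", line 3, in <module>
  File "hh.py", line 6, in height
    z=brentq(f,.02,.15); P=[ray(im,*p,z)[:2] for p in (p1,p2)]; d=P[1]-P[0]; n=np.array([-d[1],d[0]])/np.hypot(*d)
    r = _zeros._brentq(f, a, b, xtol, rtol, maxiter, args, full_output, disp)
ValueError: f(a) and f(b) must have different signs
```

{"fn": "step_arm", "kwargs": {
  "moves": [
    [0,0,0,-0.003,0],
    [0,0,0,-0.002,0],
    [0,0,0,-0.001,0]
  ]
}}

```text
t: 11.4
tool_pos: [0.5001, 0.0959, 0.0566]
tool_rot: [3.114, -0.34, -0.056]
contact_force: [-4.9, -2.0, 9.0]
opening: 0.0304
```

```bash
python3 -c "
from h import *
st(); shot('wrist','w7.png')"
```

```text
t 11.4 p [0.5001 0.0959 0.0566] jaw -102.5 zax [-0.0362 -0.0048 -0.9993] F [-4.9 -2.   9. ] op 0.0304 q [ 0.05 -0.02  2.   -0.    1.2   1.83]
```

View pics/w7.png

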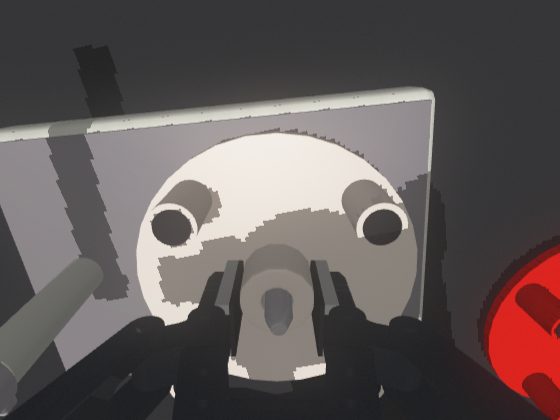

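The disc has followed the tool down and the spindle tip now shows at (279,325), so the hub is dropping into the drive. I'll release and check.

{"fn": "step_arm", "kwargs": {
  "moves": [
    [0.55,0,0,0,0],
    [0.55,0,0,0,0],
    [0.55,0,0,0.001,0],
    [0.55,0,0,0,0]
  ]
}}

```text
t: 11.95
tool_pos: [0.5001, 0.0968, 0.0572]
tool_rot: [3.116, -0.342, -0.055]
contact_force: [-0.4, -0.0, 0.5]
opening: 0.047
```

```bash
python3 -c "
from h import *
st(); shot('wrist','w8.png')"
```

```text
t 11.95 p [0.5001 0.0968 0.0572] jaw -102.5 zax [-0.0358 -0.0029 -0.9994] F [-0.4 -0.   0.5] op 0.047 q [ 0.05 -0.02  2.   -0.    1.2   1.84]
```

View pics/w8.png

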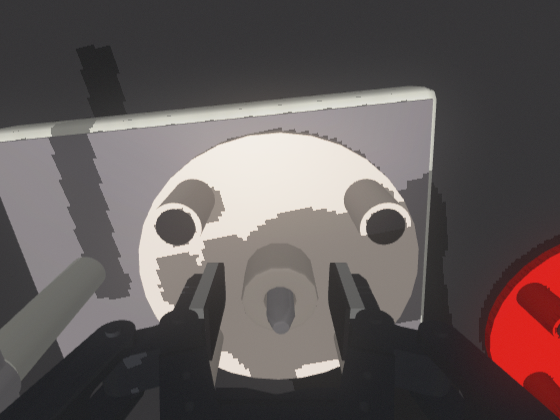

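{"fn": "step_arm", "kwargs": {
  "moves": [
    [0.55,0,0,0.03,0],
    [0.55,0,0,0.06,0],
    [0.7,0,0,0.06,0],
    [1,-0.03,0,0.06,0],
    [1,-0.03,0,0.0,0],
    [1,0,0,0,0]
  ]
}}

```text
t: 12.75
tool_pos: [0.4385, 0.0968, 0.2674]
tool_rot: [3.116, -0.343, -0.058]
contact_force: [0.8, -0.7, -0.1]
opening: 0.0856
```

```bash
python3 -c "
from hh import *
height('w8.png',(175.5,227),(386,225))
st(); shot('wrist','w9.png')
o,t=shot('top','t2.png'); o,sc=shot('scene','s4.png')
a=t['color'][:,:,::-1][180:300,200:330]; b=sc['color'][:,:,::-1][150:250,245:355]
cv2.imwrite('pics/s4c.png',np.hstack([cv2.resize(x,(400,400),interpolation=cv2.INTER_CUBIC) for x in (a,b)]))
"
```

```text
w8.png disc z 0.039362096857731954 c [0.50031026 0.09496602] tool z 0.0572464078325543
t 12.75 p [0.4385 0.0968 0.2674] jaw -102.5 zax [-0.0377 -0.0023 -0.9993] F [ 0.8 -0.7 -0.1] op 0.0856 q [ 0.05 -0.38  1.94 -0.    1.62  1.84]
```

View pics/w9.png

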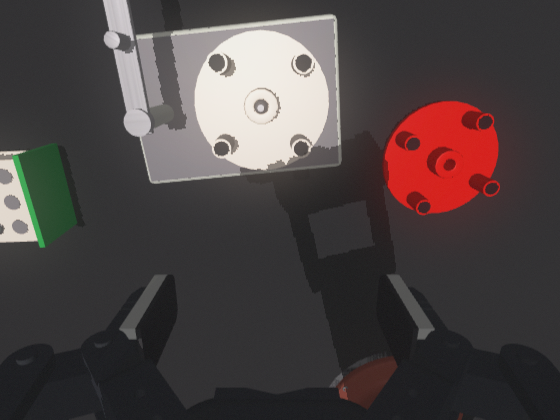

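View pics/s4c.png

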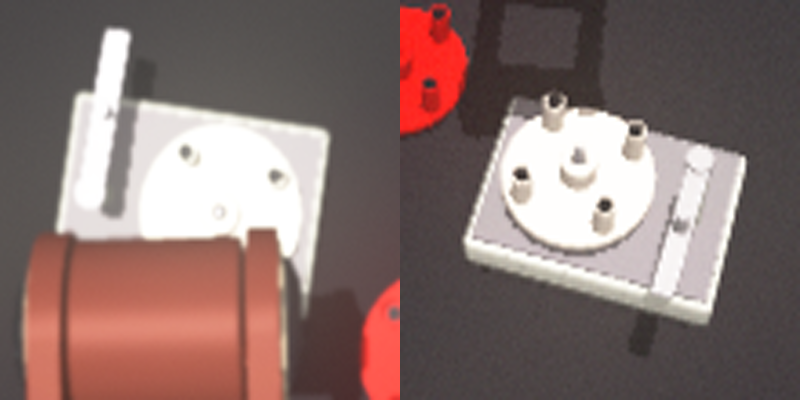

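The disc is home: its measured height is 39.4 mm, centred and level. The knob shows at about (111,40) and the hinge at (137,122). Next I'll take poses from this picture and get the cap position.

```bash
python3 - <<'E'
from h import *
o,im=pickle.load(open('pics/w9.png.pkl','rb')); wcam(o,im)
P=np.array([ray(im,*p,.084)[:2] for p in [(218,62),(303,62),(302,148),(222,148)]]); c=P.mean(0); d=P-c
print(c,np.hypot(*d.T),np.degrees(np.arctan2(d[:,1],d[:,0])))
print('tip',ray(im,261,107,.092),'knob',ray(im,111,40,.131),'hinge',ray(im,137,122,.111))
o,t=pickle.load(open('pics/top0.png.pkl','rb')); o,s=pickle.load(open('pics/scene0.png.pkl','rb'))
for m,b in ((t,(402,193,427,218)),(s,(160,198,188,222))):
    a=m['color'][b[1]:b[3],b[0]:b[2]].astype(float).max(2); k=a>150
    ys,xs=np.nonzero(k); print(k.sum(),xs.mean()+b[0],ys.mean()+b[1],xs.min()+b[0],xs.max()+b[0],ys.min()+b[1],ys.max()+b[1])
u=ray(t,413.7,206.3,.026);print(u)
E
```

```text
[0.50027583 0.0945881 ] [0.05159541 0.051461   0.05223084 0.05197104] [  32.07169143  -56.97444042 -147.36150495  122.31843838]
tip [0.50073323 0.09452688 0.092     ] knob [0.57134442 0.18577308 0.131     ] hinge [0.51275131 0.19581873 0.111     ]
135 413.1259259259259 205.9111111111111 407 419 200 212
98 172.77551020408163 211.29591836734693 168 177 206 217
[ 0.6032882 -0.2654277  0.026    ]
```

{"fn": "step_arm", "kwargs": {
  "moves": [
    [0.7,0.023,-0.052,0,0],
    [0.7,0.023,-0.052,0,0],
    [0.7,0.023,-0.052,0,0],
    [0.7,0.023,-0.052,0,0],
    [0.7,0.023,-0.052,0,0],
    [0.7,0.02,-0.05,0,0],
    [0.7,0,0,0,0],
    [0.7,0,0,0,0]
  ]
}}

```text
t: 13.9
tool_pos: [0.5793, -0.2243, 0.2542]
tool_rot: [3.122, -0.34, -0.085]
contact_force: [-0.5, 0.8, -0.4]
opening: 0.0598
```

```bash
python3 -c "
from h import *
o=st(); o,im=shot('wrist','w10.png')
print([(np.round(d['bbox']).tolist(),round(d['p'],2)) for d in ctrl.spot_in(im,'cap')])"
```

```text
t 13.9 p [ 0.5793 -0.2243  0.2542] jaw -102.4 zax [-0.0539  0.0056 -0.9985] F [-0.5  0.8 -0.4] op 0.0598 q [-0.48  0.07  1.56 -0.02  1.56  1.31]
[([367.0, 130.0, 401.0, 161.0], 0.79), ([294.0, 111.0, 325.0, 140.0], 0.7)]
```

View pics/w10.png

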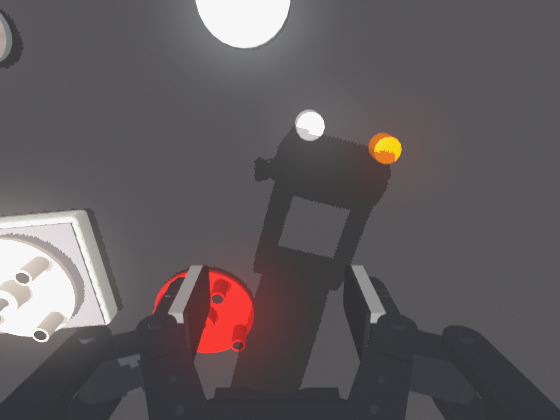

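Top-centre is the dish. The metal (silvery) cap is at (310,125), and the orange look-alike is at (386,149). The metal one is the target.

```bash
python3 - <<'E'
from h import *
o,im=pickle.load(open('pics/w10.png.pkl','rb')); wcam(o,im)
print(ray(im,310.5,124,.026),ray(im,388,149,.026))
a=im['color'][95:180,270:430][:,:,::-1]; cv2.imwrite('pics/w10c.png',cv2.resize(a,None,fx=4.5,fy=4.5,interpolation=cv2.INTER_CUBIC))
E
```

```text
[ 0.60669517 -0.26779275  0.026     ] [ 0.56347031 -0.34299443  0.026     ]
```

View pics/w10c.png

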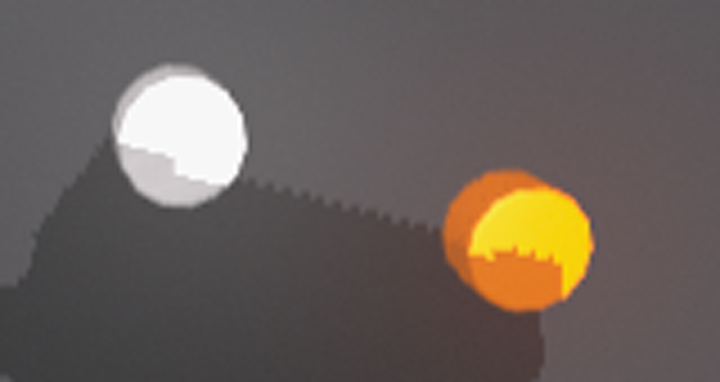

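{"fn": "step_arm", "kwargs": {
  "moves": [
    [0.7,0.024,-0.041,0,0],
    [0.7,0,0,-0.06,0],
    [0.7,0,0,-0.06,0],
    [0.7,0,0,-0.05,0],
    [0.7,0,0,0,0],
    [0.7,0,0,0,0]
  ]
}}

```text
t: 14.75
tool_pos: [0.6057, -0.2587, 0.0871]
tool_rot: [3.12, -0.323, -0.07]
contact_force: [0.7, -1.1, 0.8]
opening: 0.0602
```

```bash
python3 -c "
from h import *
o=st(); o,im=shot('wrist','w11.png')"
```

```text
t 14.75 p [ 0.6057 -0.2587  0.0871] jaw -101.8 zax [-4.45e-02  6.00e-04 -9.99e-01] F [ 0.7 -1.1  0.8] op 0.0602 q [-0.51  0.28  1.61 -0.02  1.29  1.28]
```

View pics/w11.png

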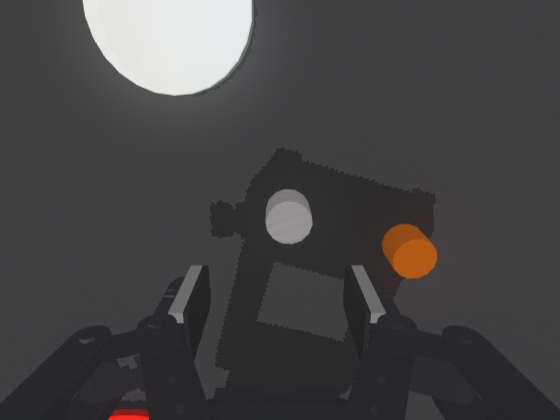

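```bash
python3 - <<'E'
from h import *
o,im=pickle.load(open('pics/w11.png.pkl','rb')); wcam(o,im)
print(ray(im,289,219,.026)-o['tool_pos'])
E
```

```text
[ 0.0013475  -0.0089579  -0.06110743]
```

{"fn": "step_arm", "kwargs": {
  "moves": [
    [0.7,0.0013,-0.009,0,-1],
    [0.7,0,0,-0.03,0],
    [0.7,0,0,-0.02,0],
    [0.7,0,0,0,0]
  ]
}}

```text
t: 15.3
tool_pos: [0.6123, -0.2721, 0.0458]
tool_rot: [3.111, -0.354, -0.047]
contact_force: [0.2, -0.4, -0.0]
opening: 0.0597
```

```bash
python3 -c "
from h import *
o=st(); o,im=shot('wrist','w12.png')"
```

```text
t 15.3 p [ 0.6123 -0.2721  0.0458] jaw -103.0 zax [-0.031  -0.0067 -0.9995] F [ 0.2 -0.4 -0. ] op 0.0597 q [-0.52  0.34  1.61 -0.02  1.21  1.29]
```

View pics/w12.png

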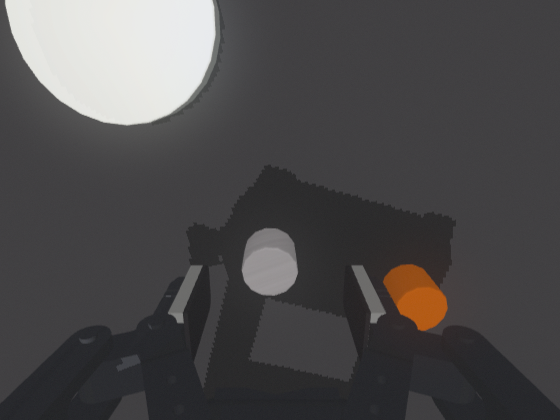

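```bash
python3 - <<'E'
from h import *
o,im=pickle.load(open('pics/w12.png.pkl','rb')); wcam(o,im)
print(ray(im,270,269,.026)-o['tool_pos'],ray(im,270,269,.026))
E
```

```text
[-0.0062862   0.00439609 -0.01976495] [ 0.60604996 -0.26766184  0.026     ]
```

{"fn": "step_arm", "kwargs": {
  "moves": [
    [0.7,-0.005,0.0035,0,0],
    [0.7,0,0,-0.01,0],
    [0.7,0,0,0,0],
    [0.7,0,0,0,0]
  ]
}}

```text
t: 15.85
tool_pos: [0.6092, -0.2695, 0.0393]
tool_rot: [3.109, -0.353, -0.038]
contact_force: [-0.3, -0.2, -0.3]
opening: 0.0599
```

```bash
python3 -c "
from h import *
o=st(); o,im=shot('wrist','w13.png')"
```

```text
t 15.85 p [ 0.6092 -0.2695  0.0393] jaw -103.0 zax [-0.0256 -0.0098 -0.9996] F [-0.3 -0.2 -0.3] op 0.0599 q [-0.52  0.34  1.63 -0.02  1.2   1.29]
```

View pics/w13.png

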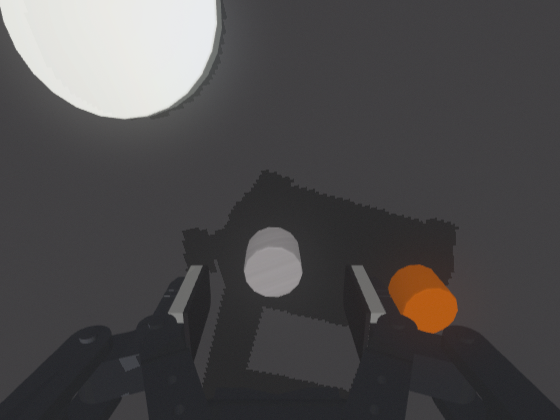

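{"fn": "step_arm", "kwargs": {
  "moves": [
    [0.7,-0.003,0.002,-0.005,0],
    [0.7,0,0,-0.015,0],
    [0.7,0,0,-0.012,0],
    [0.7,0,0,0,0]
  ]
}}

```text
t: 16.4
tool_pos: [0.6051, -0.2669, 0.004]
tool_rot: [3.109, -0.353, -0.041]
contact_force: [-0.3, -0.7, -0.4]
opening: 0.0597
```

```bash
python3 -c "
from h import *
o=st(); o,im=shot('wrist','w14.png')"
```

```text
t 16.4 p [ 0.6051 -0.2669  0.004 ] jaw -103.0 zax [-0.0273 -0.0089 -0.9996] F [-0.3 -0.7 -0.4] op 0.0597 q [-0.52  0.37  1.65 -0.02  1.14  1.29]
```

View pics/w14.png

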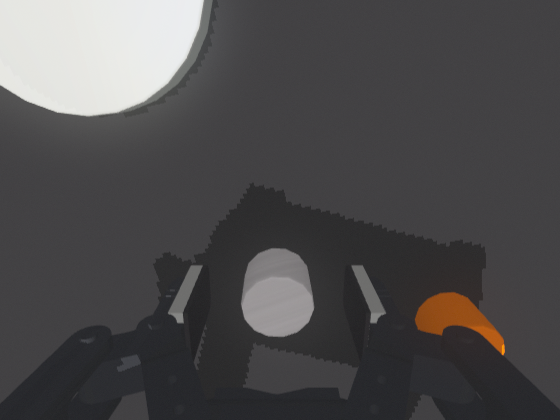

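The cap at (277,305) is centred between the pads. Closing.

{"fn": "step_arm", "kwargs": {
  "moves": [
    [0,0,0,0.001,0],
    [0,0,0,0,0],
    [0,0,0,0,0],
    [0,0,0,0,0],
    [0,0,0,0,0]
  ],
  "newtons": 40
}}

```text
t: 17.08
tool_pos: [0.6064, -0.2676, 0.0071]
tool_rot: [3.108, -0.353, -0.036]
contact_force: [-0.0, -0.2, -1.4]
opening: 0.0288
```

```bash
python3 -c "
from h import *
o=st(); o,im=shot('wrist','w15.png')"
```

```text
t 17.07 p [ 0.6064 -0.2676  0.0071] jaw -103.0 zax [-0.0245 -0.0105 -0.9996] F [-0.  -0.2 -1.4] op 0.0288 q [-0.52  0.37  1.64 -0.02  1.14  1.29]
```

{"fn": "step_arm", "kwargs": {
  "moves": [
    [0,0,0,0.02,0],
    [0,0,0,0.05,0],
    [0,0,0,0.06,0],
    [0,0,0,0.06,0],
    [0,0,0,0,0]
  ]
}}

```text
t: 17.75
tool_pos: [0.6054, -0.267, 0.2088]
tool_rot: [3.107, -0.353, -0.031]
contact_force: [1.5, -0.2, 0.0]
opening: 0.0291
```

```bash
python3 -c "
from h import *
o=st(); o,im=shot('wrist','w16.png')"
```

```text
t 17.75 p [ 0.6054 -0.267   0.2088] jaw -103.0 zax [-0.0213 -0.0123 -0.9997] F [ 1.5 -0.2  0. ] op 0.0291 q [-0.52  0.16  1.53 -0.02  1.46  1.28]
```

View pics/w16.png

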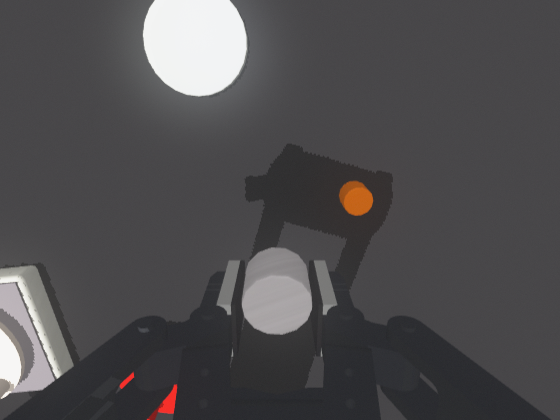

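The metal cap is held at (277,300), and the orange one is still on the bench. I'm carrying it to the spindle.

{"fn": "step_arm", "kwargs": {
  "moves": [
    [0,-0.015,0.052,-0.005,0],
    [0,-0.015,0.052,-0.005,0],
    [0,-0.015,0.052,-0.005,0],
    [0,-0.015,0.052,-0.005,0],
    [0,-0.015,0.052,-0.005,0],
    [0,-0.015,0.052,0,0],
    [0,-0.01,0.03,0,0],
    [0,0,0,0,0],
    [0,0,0,0,0]
  ]
}}

```text
t: 18.92
tool_pos: [0.4913, 0.0855, 0.1684]
tool_rot: [3.109, -0.356, -0.068]
contact_force: [-0.3, -0.1, 0.0]
opening: 0.0289
```

```bash
python3 - <<'E'
from h import *
st()
o,im=pickle.load(open('pics/w15.png.pkl','rb')); wcam(o,im)
c=ray(im,277,304,.026); print('cap at grip',c,o['tool_pos'])
E
```

```text
t 18.93 p [0.4913 0.0855 0.1684] jaw -103.0 zax [-0.0446 -0.0068 -0.999 ] F [-0.3 -0.1  0. ] op 0.0289 q [ 0.03 -0.18  1.94 -0.01  1.42  1.83]
cap at grip [ 0.60530687 -0.26746082  0.026     ] [ 0.60644081 -0.26758851  0.00707573]
```

{"fn": "step_arm", "kwargs": {
  "moves": [
    [0,0.009,0.0105,-0.02,0],
    [0,0,0,-0.015,0],
    [0,0,0,0,0]
  ]
}}

```text
t: 19.3
tool_pos: [0.5007, 0.0931, 0.1316]
tool_rot: [3.107, -0.362, -0.07]
contact_force: [-0.1, -0.4, -0.7]
opening: 0.0284
```

```bash
python3 -c "
from h import *
st(); shot('wrist','w17.png')
o,sc=shot('scene','s5.png')
a=sc['color'][:,:,::-1][130:230,250:350]; cv2.imwrite('pics/s5c.png',cv2.resize(a,None,fx=5,fy=5,interpolation=cv2.INTER_CUBIC))
"
```

```text
t 19.3 p [0.5007 0.0931 0.1316] jaw -103.3 zax [-0.0462 -0.0077 -0.9989] F [-0.1 -0.4 -0.7] op 0.0284 q [ 0.04 -0.11  1.94 -0.01  1.35  1.85]
```

View pics/w17.png

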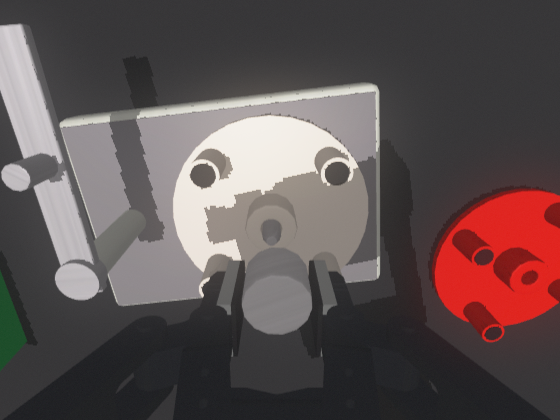

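View pics/s5c.png

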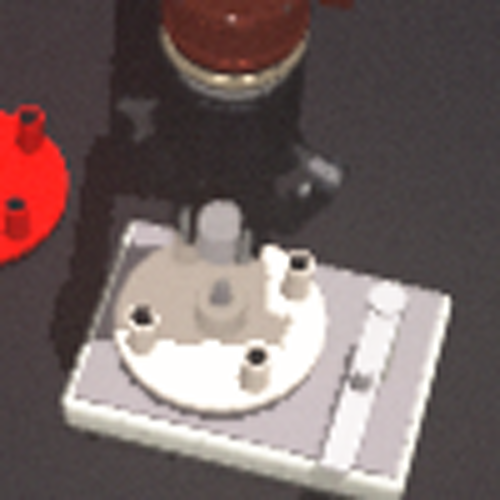

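```bash
python3 - <<'E'
from hh import *
height('w17.png',(203,174),(337,172))
o,im=pickle.load(open('pics/w17.png.pkl','rb')); wcam(o,im)
print(ray(im,271,237,.092),ray(im,271,220,.076))
P=np.array([ray(im,*p,.084)[:2] for p in [(203,174),(337,172)]]);d=P[1]-P[0];n=np.array([-d[1],d[0]])/np.hypot(*d);print(P.mean(0)-n*.0368,np.hypot(*d))
print(proj(im,[.5,.096,.092]))
E
```

```text
w17.png disc z 0.0388513825134182 c [0.50064884 0.09516987] tool z 0.13157907986176773
[0.50249279 0.09488927 0.092     ] [0.50596075 0.09398924 0.076     ]
[0.50068865 0.09516043] 0.07348143040805169
[[270.12738613 241.29165354]]
```

{"fn": "step_arm", "kwargs": {
  "moves": [
    [0,0,0.0027,-0.012,0],
    [0,0,0,-0.01,0],
    [0,0,0,0,0]
  ]
}}

```text
t: 19.77
tool_pos: [0.5023, 0.0957, 0.111]
tool_rot: [3.108, -0.363, -0.063]
contact_force: [-0.7, -0.0, -1.0]
opening: 0.0287
```

```bash
python3 -c "
from h import *
st()"
```

```text
t 19.77 p [0.5023 0.0957 0.111 ] jaw -103.3 zax [-0.0411 -0.0075 -0.9991] F [-0.7 -0.  -1. ] op 0.0287 q [ 0.05 -0.09  1.96 -0.01  1.31  1.85]
```

{"fn": "step_arm", "kwargs": {
  "moves": [
    [0,-0.0013,0,-0.006,0],
    [0,0,0,-0.006,0],
    [0,0,0,-0.004,0],
    [0,0,0,0,0]
  ]
}}

```text
t: 20.27
tool_pos: [0.5009, 0.0958, 0.094]
tool_rot: [3.108, -0.363, -0.062]
contact_force: [0.3, -0.6, -0.2]
opening: 0.029
```

```bash
python3 -c "
from h import *
st(); o,sc=shot('scene','s6.png')
a=sc['color'][:,:,::-1][130:230,250:350]; cv2.imwrite('pics/s6c.png',cv2.resize(a,None,fx=5,fy=5,interpolation=cv2.INTER_CUBIC))
"
```

```text
t 20.27 p [0.5009 0.0958 0.094 ] jaw -103.3 zax [-0.0408 -0.0075 -0.9991] F [ 0.3 -0.6 -0.2] op 0.029 q [ 0.05 -0.07  1.97 -0.01  1.28  1.85]
```

View pics/s6c.png

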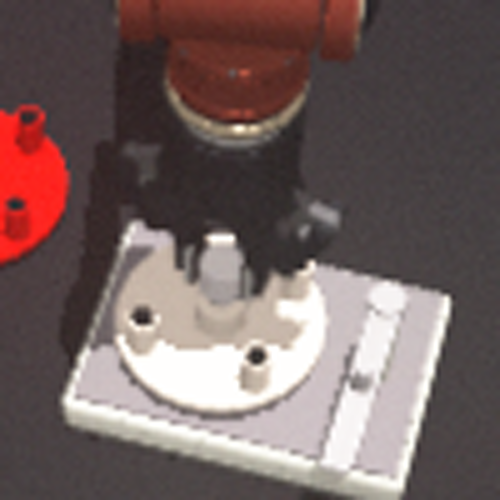

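The cap has gone over the tip with no reaction force. Lowering the rest of the way and releasing.

{"fn": "step_arm", "kwargs": {
  "moves": [
    [0,0,0,-0.005,0],
    [0,0,0,-0.004,0],
    [0,0,0,0,0]
  ]
}}

```text
t: 20.7
tool_pos: [0.5015, 0.0958, 0.0851]
tool_rot: [3.108, -0.363, -0.06]
contact_force: [0.7, 0.0, -0.8]
opening: 0.0288
```

```bash
python3 -c "
from h import *
st()"
```

```text
t 20.7 p [0.5015 0.0958 0.0851] jaw -103.3 zax [-0.0394 -0.0076 -0.9992] F [ 0.7  0.  -0.8] op 0.0288 q [ 0.05 -0.06  1.98 -0.01  1.26  1.85]
```

{"fn": "step_arm", "kwargs": {
  "moves": [
    [0.5,0,0,0,0],
    [0.5,0,0,0,0],
    [0.5,0,0,0,0],
    [0.5,0,0,0,0]
  ]
}}

```text
t: 21.2
tool_pos: [0.5021, 0.0959, 0.0859]
tool_rot: [3.108, -0.363, -0.058]
contact_force: [-0.8, -0.4, 1.1]
opening: 0.0427
```

```bash
python3 -c "
from h import *
st(); shot('wrist','w18.png')
"
```

```text
t 21.2 p [0.5021 0.0959 0.0859] jaw -103.3 zax [-0.038  -0.0074 -0.9993] F [-0.8 -0.4  1.1] op 0.0427 q [ 0.05 -0.06  1.98 -0.01  1.26  1.85]
```

View pics/w18.png

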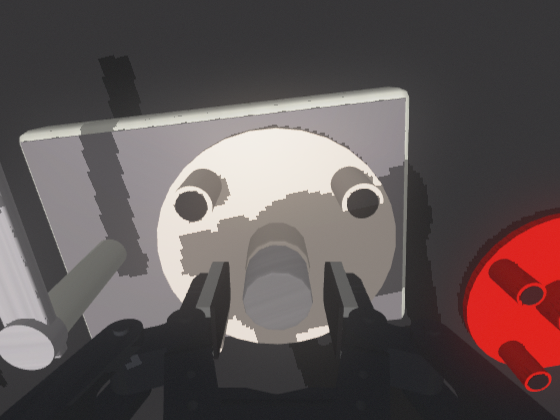

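The cap sits on the boss (face at (277,295)). I'll rise and check its height, then use this view to find the keeper.

{"fn": "step_arm", "kwargs": {
  "moves": [
    [0.5,0,0,0.03,0],
    [0.5,0,0,0.05,0],
    [0.5,-0.02,0,0.05,0],
    [0.5,-0.03,0,0.03,0],
    [0.5,0,0,0,0],
    [0.5,0,0,0,0]
  ]
}}

```text
t: 22.0
tool_pos: [0.4493, 0.0957, 0.2497]
tool_rot: [3.108, -0.363, -0.06]
contact_force: [0.2, 0.4, 0.0]
opening: 0.0427
```

```bash
python3 -c "
from h import *
st(); shot('wrist','w19.png')
o,sc=shot('scene','s7.png')
a=sc['color'][:,:,::-1][140:230,255:345]; cv2.imwrite('pics/s7c.png',cv2.resize(a,None,fx=6,fy=6,interpolation=cv2.INTER_CUBIC))
"
```

```text
t 22.0 p [0.4493 0.0957 0.2497] jaw -103.3 zax [-0.0394 -0.0074 -0.9992] F [0.2 0.4 0. ] op 0.0427 q [ 0.05 -0.34  1.94 -0.01  1.59  1.85]
```

View pics/w19.png

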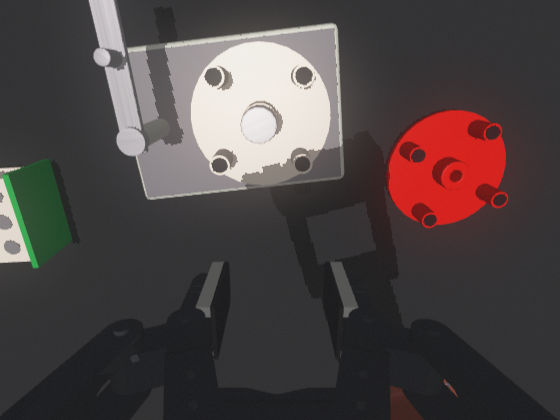

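View pics/s7c.png

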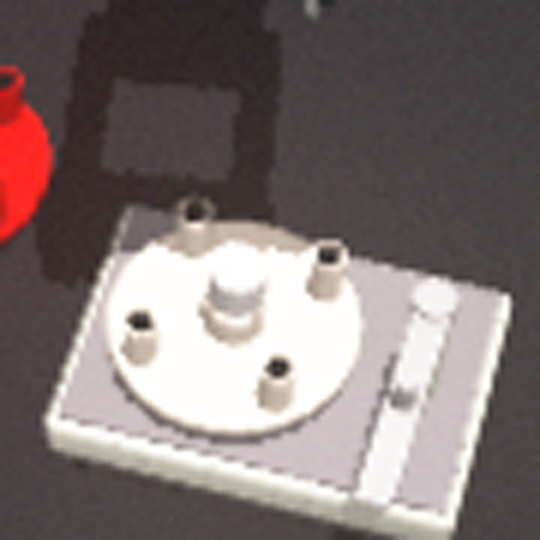

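The cap is seated on the boss in both views. Numeric checks next: cap top as if at 102 mm against the sleeve-fitted disc centre, then knob and hinge.

```bash
python3 - <<'E'
from h import *
o,im=pickle.load(open('pics/w19.png.pkl','rb')); wcam(o,im)
P=np.array([ray(im,*p,.084)[:2] for p in [(215,77),(304,75),(302,164),(220,165)]]); c=P.mean(0); d=P-c
print('disc',c,np.hypot(*d.T))
print('cap',ray(im,259,125,.102),'knob',ray(im,103,57,.131),'hinge',ray(im,131,141,.111))
a=im['color'][:,:,::-1].copy(); th=np.linspace(0,6.28,60)
for z in (.102,.076): cv2.polylines(a,[np.round(proj(im,np.c_[c[0]+.015*np.cos(th),c[1]+.015*np.sin(th),0*th+z])).astype(int)],True,(0,0,255),1)
o,s=pickle.load(open('pics/s7.png.pkl','rb')); b=s['color'][:,:,::-1].copy()
b=cv2.resize(b,None,fx=4,fy=4,interpolation=cv2.INTER_CUBIC)
for z,r in ((.102,.015),(.076,.015),(.054,.065)): cv2.polylines(b,[np.round(4*proj(s,np.c_[.4995+r*np.cos(th),.0972+r*np.sin(th),0*th+z])).astype(int)],True,(0,0,255),1)
cv2.imwrite('pics/chk.png',np.hstack([cv2.resize(a[90:160,225:295],(390,390)),cv2.resize(b[590:890,1050:1350],(390,390))]))
E
```

```text
disc [0.49992938 0.09478213] [0.05112372 0.05213902 0.0515595  0.05192954]
cap [0.50003685 0.09536383 0.102     ] knob [0.5713359  0.18437809 0.131     ] hinge [0.51251346 0.19557572 0.111     ]
```

View pics/chk.png

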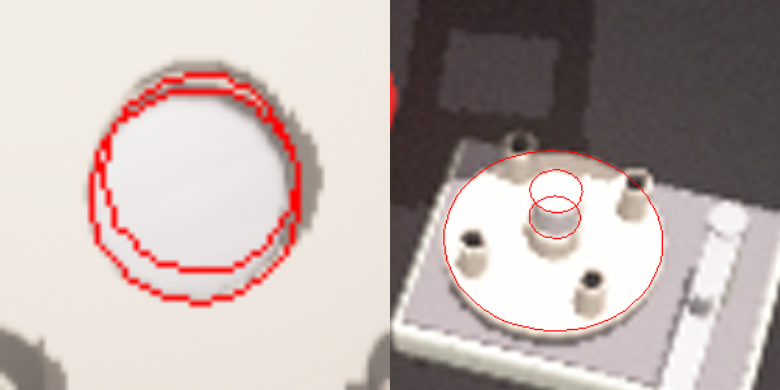

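The model overlays agree in both views, so the cap is seated at about 76 mm. Knob is at about (0.571, 0.185) and the hinge at (0.5125, 0.1957). Next I'll go over the knob and cage it between the jaws.

{"fn": "step_arm", "kwargs": {
  "moves": [
    [0.42,0.04,0.03,0,0],
    [0.42,0.04,0.03,0,0],
    [0.42,0.04,0.03,-0.02,0],
    [0.42,0.01,0.005,-0.03,0],
    [0.42,0,0,0,0],
    [0.42,0,0,0,0]
  ]
}}

```text
t: 22.85
tool_pos: [0.5817, 0.1926, 0.1877]
tool_rot: [3.102, -0.366, -0.083]
contact_force: [0.0, 0.4, 0.5]
opening: 0.0359
```

```bash
python3 -c "
from h import *
st(); shot('wrist','w20.png')
"
```

```text
t 22.85 p [0.5817 0.1926 0.1877] jaw -103.4 zax [-0.0549 -0.0107 -0.9984] F [0.  0.4 0.5] op 0.0359 q [0.2  0.09 1.65 0.   1.46 2.  ]
```

View pics/w20.png

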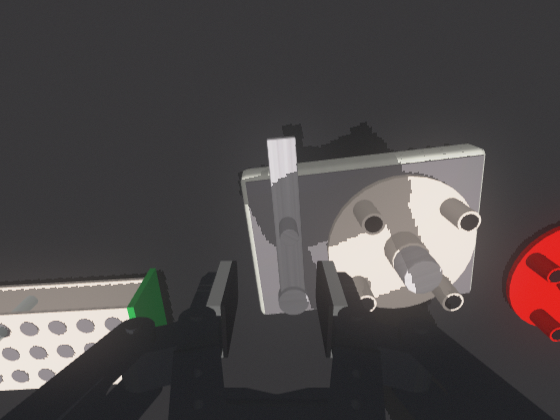

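```bash
python3 - <<'E'
from h import *
o,im=pickle.load(open('pics/w20.png.pkl','rb')); wcam(o,im)
k=ray(im,293,301,.131); print('knob',k,k-o['tool_pos'])
print(ray(im,283,142,.111))
E
```

```text
knob [0.52523693 0.19315385 0.131     ] [-0.05641821  0.00055943 -0.05669829]
[0.62635859 0.17574252 0.111     ]
```

```bash
python3 - <<'E'
from h import *
o,im=pickle.load(open('pics/w20.png.pkl','rb')); wcam(o,im)
print(proj(im,[[.5713,.1850,.131],[.5713,.1850,.111],[.5125,.1957,.111],[.5125,.1957,.036]]))
a=im['color'][:,:,::-1][130:340,180:390]; cv2.imwrite('pics/w20c.png',cv2.resize(a,(600,600),interpolation=cv2.INTER_CUBIC))
E
```

```text
[[289.82202597 238.12715592]
 [288.07337665 224.81755731]
 [291.52297424 299.00953325]
 [286.43867215 250.08619289]]
```

View pics/w20c.png

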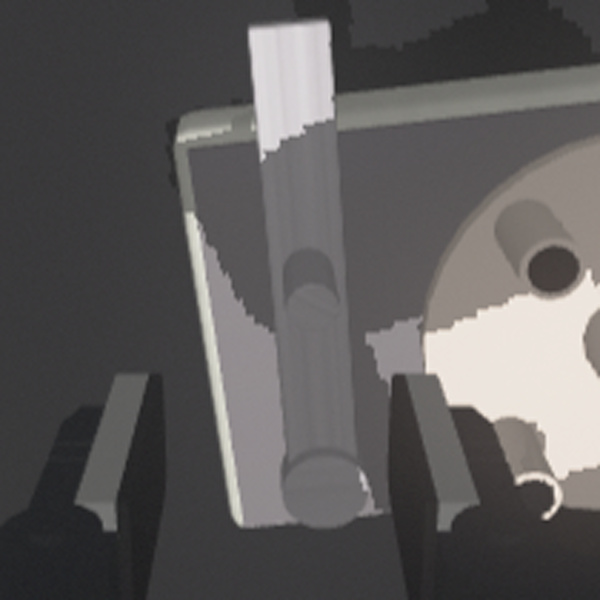

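In the enlarged crop, the disc at (325,490) is the hinge and the knob top is at (313,308), i.e. image (289.6,237.8). That matches its predicted projection. I'm moving over it and going down in steps.

{"fn": "step_arm", "kwargs": {
  "moves": [
    [0.42,-0.0105,-0.0075,-0.01,0],
    [0.42,0,0,-0.01,0],
    [0.42,0,0,-0.01,0],
    [0.42,0,0,0,0]
  ]
}}

```text
t: 23.4
tool_pos: [0.5718, 0.1843, 0.1607]
tool_rot: [3.104, -0.369, -0.073]
contact_force: [0.1, 0.1, 1.1]
opening: 0.0357
```

```bash
python3 -c "
from h import *
st(); o,im=shot('wrist','w21.png'); wcam(o,im); print(proj(im,[[.5713,.1850,.131]]))
"
```

```text
t 23.4 p [0.5718 0.1843 0.1607] jaw -103.5 zax [-0.0484 -0.0092 -0.9988] F [0.1 0.1 1.1] op 0.0357 q [ 0.19  0.08  1.7  -0.    1.41  2.  ]
[[273.86948186 248.25024514]]
```

View pics/w21.png

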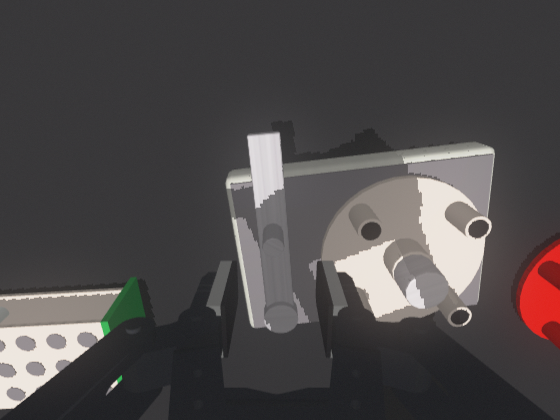

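{"fn": "step_arm", "kwargs": {
  "moves": [
    [0.42,0,0.0005,-0.02,0],
    [0.42,0,0,-0.015,0],
    [0.42,0,0,-0.008,0],
    [0.42,0,0,0,0]
  ]
}}

```text
t: 23.95
tool_pos: [0.5721, 0.1851, 0.1149]
tool_rot: [3.104, -0.368, -0.073]
contact_force: [-0.5, 0.9, -0.8]
opening: 0.0359
```

```bash
python3 -c "
from h import *
st(); o,im=shot('wrist','w22.png')
"
```

```text
t 23.95 p [0.5721 0.1851 0.1149] jaw -103.5 zax [-0.0481 -0.0092 -0.9988] F [-0.5  0.9 -0.8] op 0.0359 q [0.19 0.13 1.74 0.   1.33 2.  ]
```

View pics/w22.png

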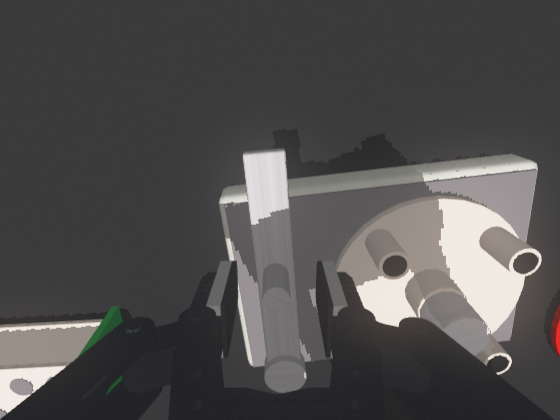

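The knob is centred between the pads at (277,295). I'm narrowing the cage and starting the arc about the hinge.

{"fn": "step_arm", "kwargs": {
  "moves": [
    [0.25,0,0,0,0],
    [0.25,0,0,0,0],
    [0.25,-0.003,-0.011,0,-5],
    [0.25,-0.005,-0.0103,0,-5],
    [0.25,0,0,0,0]
  ]
}}

```text
t: 24.62
tool_pos: [0.5664, 0.1644, 0.1183]
tool_rot: [3.066, -0.645, -0.064]
contact_force: [-0.8, -0.3, -0.4]
opening: 0.0211
```

```bash
cat >> h.py <<'E'
def arc(h=(.5125,.1957)):
    o=st(); d=o['tool_pos'][:2]-np.array(h); print('phase',np.degrees(np.arctan2(d[1],d[0])).round(1),'r',np.hypot(*d).round(4))
E
python3 -c "
from h import *
arc(); o,im=shot('wrist','w23.png')
"
```

```text
t 24.62 p [0.5664 0.1644 0.1183] jaw -113.8 zax [-0.0417  0.0013 -0.9991] F [-0.8 -0.3 -0.4] op 0.0211 q [0.15 0.09 1.77 0.01 1.32 2.14]
phase -30.1 r 0.0623
```

View pics/w23.png

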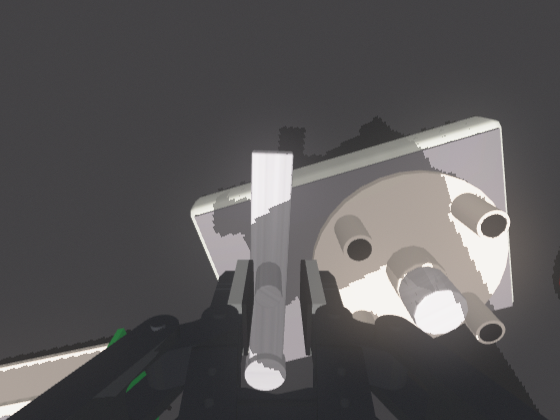

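The knob (268,285) is following the left pad. Continuing.

{"fn": "step_arm", "kwargs": {
  "moves": [
    [0.25,-0.0085,-0.008,-0.002,-6],
    [0.25,-0.0085,-0.008,0,-6],
    [0.25,0,0,0,0]
  ]
}}

```text
t: 25.05
tool_pos: [0.5512, 0.15, 0.118]
tool_rot: [2.989, -0.964, -0.059]
contact_force: [0.3, 0.6, 0.4]
opening: 0.0214
```

```bash
python3 -c "
from h import *
arc()
"
```

```text
t 25.05 p [0.5512 0.15   0.118 ] jaw -125.7 zax [-0.0355  0.0114 -0.9993] F [0.3 0.6 0.4] op 0.0214 q [0.13 0.04 1.82 0.02 1.31 2.32]
phase -49.7 r 0.0599
```

{"fn": "step_arm", "kwargs": {
  "moves": [
    [0.25,-0.0087,-0.0063,-0.001,-6],
    [0.25,-0.0105,-0.0047,0,-6],
    [0.25,0,0,0,0]
  ]
}}

```text
t: 25.42
tool_pos: [0.5341, 0.1403, 0.1184]
tool_rot: [-2.868, 1.265, 0.052]
contact_force: [-0.3, -0.4, -0.6]
opening: 0.0214
```

```bash
python3 -c "
from h import *
arc(); o,im=shot('wrist','w24.png')
"
```

```text
t 25.43 p [0.5341 0.1403 0.1184] jaw -137.6 zax [-0.0278  0.0195 -0.9994] F [-0.3 -0.4 -0.6] op 0.0214 q [ 0.11 -0.01  1.87  0.02  1.31  2.51]
phase -68.7 r 0.0594
```

View pics/w24.png

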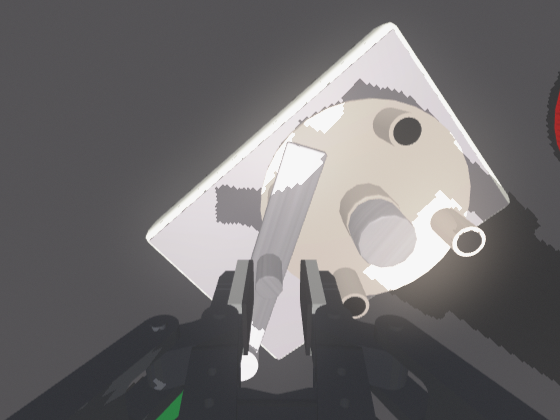

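The keeper is nearing the cap and passing above it, with the knob at (267,280). Continuing to the stop.

{"fn": "step_arm", "kwargs": {
  "moves": [
    [0.25,-0.0112,-0.0037,-0.001,-5],
    [0.25,-0.0104,-0.0015,0,-5],
    [0.25,0,0,0,0]
  ]
}}

```text
t: 25.85
tool_pos: [0.5151, 0.1363, 0.1186]
tool_rot: [-2.746, 1.501, 0.045]
contact_force: [0.3, -0.5, -0.4]
opening: 0.0212
```

```bash
python3 -c "
from h import *
arc()
"
```

```text
t 25.85 p [0.5151 0.1363 0.1186] jaw -147.3 zax [-0.0197  0.0244 -0.9995] F [ 0.3 -0.5 -0.4] op 0.0212 q [ 0.11 -0.06  1.92  0.03  1.3   2.67]
phase -87.5 r 0.0594
```

{"fn": "step_arm", "kwargs": {
  "moves": [
    [0.25,-0.009,0,-0.001,0],
    [0.25,-0.006,0.0005,0,0],
    [0.25,0,0,0,0]
  ]
}}

```text
t: 26.22
tool_pos: [0.5005, 0.1373, 0.118]
tool_rot: [-2.749, 1.494, 0.043]
contact_force: [-1.0, 0.0, 0.0]
opening: 0.0214
```

```bash
python3 -c "
from h import *
arc(); o,im=shot('wrist','w25.png')
"
```

```text
t 26.23 p [0.5005 0.1373 0.118 ] jaw -147.0 zax [-0.0183  0.0245 -0.9995] F [-1.  0.  0.] op 0.0214 q [ 0.11 -0.1   1.95  0.03  1.3   2.67]
phase -101.6 r 0.0596
```

View pics/w25.png

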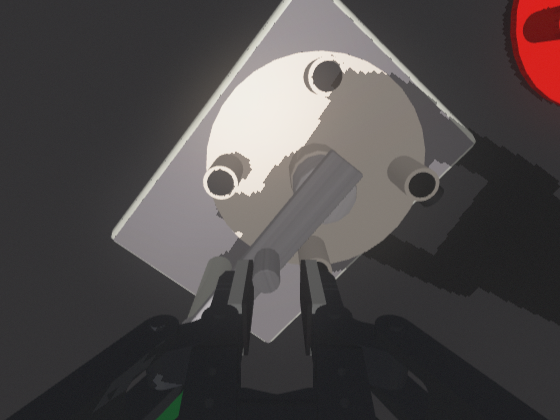

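The keeper is over the cap. I'll press a bit further to feel the stop.

{"fn": "step_arm", "kwargs": {
  "moves": [
    [0.25,-0.004,0,0,0],
    [0.25,-0.002,0.0,0,0],
    [0.25,-0.002,0,0,0]
  ]
}}

```text
t: 26.65
tool_pos: [0.4974, 0.1378, 0.1187]
tool_rot: [-2.741, 1.49, 0.024]
contact_force: [8.1, 2.4, -5.5]
opening: 0.0214
```

```bash
python3 -c "
from h import *
arc(); o,im=shot('wrist','w26.png')
"
```

```text
t 26.65 p [0.4974 0.1378 0.1187] jaw -147.1 zax [-0.0033  0.0267 -0.9996] F [ 8.1  2.4 -5.5] op 0.0214 q [ 0.11 -0.11  1.97  0.03  1.29  2.67]
phase -104.6 r 0.0598
```

View pics/w26.png

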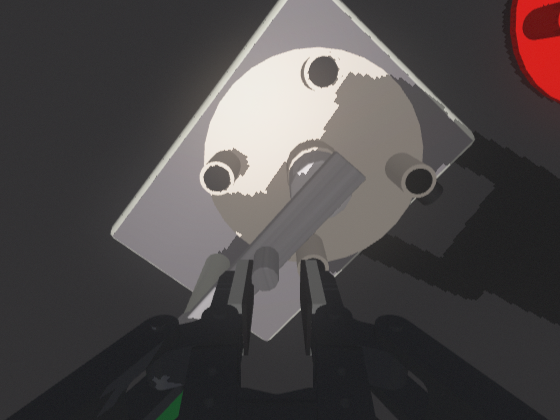

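There is an 8 N reaction, so the keeper is at its stop. I'll back off, open, and rise straight up.

{"fn": "step_arm", "kwargs": {
  "moves": [
    [0.25,0.004,0,0,0],
    [0.4,0.001,0,0,0],
    [0.4,0,0,0.0,0],
    [0.4,0,0,0.02,0],
    [0.4,0,0,0.05,0],
    [0.4,-0.02,0,0.06,0],
    [0.4,-0.06,0,0.03,0],
    [0.4,-0.02,-0.02,0.0,0],
    [0.4,0,0,0,0]
  ]
}}

```text
t: 27.82
tool_pos: [0.4013, 0.1171, 0.2802]
tool_rot: [-2.744, 1.49, 0.031]
contact_force: [0.5, -0.2, 0.7]
opening: 0.034
```

```bash
python3 -c "
from h import *
st(); o,im=shot('wrist','w27.png')
o,sc=shot('scene','s8.png'); o,t=shot('top','t8.png')
a=sc['color'][:,:,::-1][120:300,130:460]; cv2.imwrite('pics/s8c.png',cv2.resize(a,None,fx=2.4,fy=2.4,interpolation=cv2.INTER_CUBIC))
"
```

```text
t 27.82 p [0.4013 0.1171 0.2802] jaw -147.0 zax [-0.0087  0.026  -0.9996] F [ 0.5 -0.2  0.7] op 0.034 q [ 0.09 -0.5   2.    0.03  1.65  2.66]
```

View pics/w27.png

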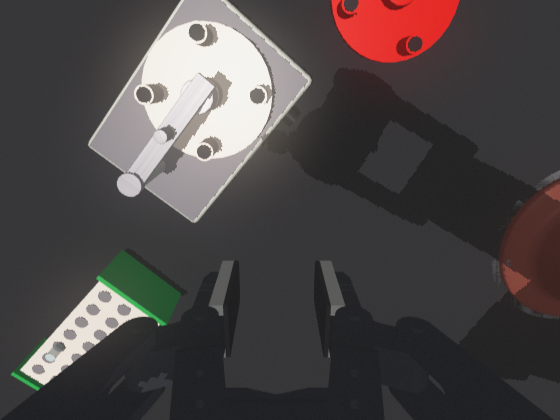

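View pics/s8c.png

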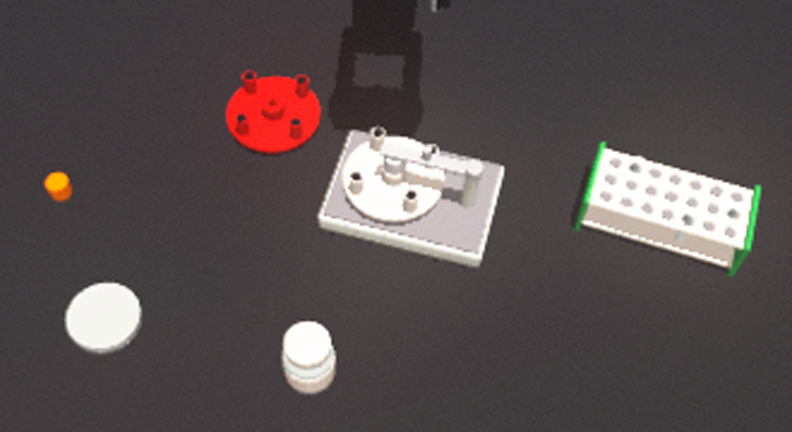

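The keeper lies over the cap, with bystanders where they were. Final numeric check of keeper angle, disc height and centring.

```bash
python3 - <<'E'
from h import *
from scipy.optimize import least_squares
o,im=pickle.load(open('pics/w27.png.pkl','rb')); wcam(o,im)
h=ray(im,129.5,184,.111);k=ray(im,163,135,.131);t=ray(im,204,82,.111)
px=np.array([(199,33),(258,95),(205.5,151),(145,95)],float)
f=lambda v:(proj(im,np.array([[v[0]+.052*np.cos(v[3]+i*np.pi/2),v[1]+.052*np.sin(v[3]+i*np.pi/2),v[2]+.045] for i in range(4)]))-px).ravel()
best=min((least_squares(f,[.5,.096,.04,a]) for a in np.arange(0,6.28,.4)),key=lambda r:r.cost); print('disc',best.x,best.cost)
c=best.x[:2]; a=lambda v:np.degrees(np.arctan2(v[1],v[0]))
print('hinge',h,'knob',k,'dir knob',a(k-h),'dir tip',a(t-h),'dir to spindle',a(c-h[:2]),'dist',np.hypot(*(c-h[:2])), 'mixer -y from first look ~ -96.6')
E
```

```text
disc [ 1.12149698  0.66700057 -3.9259081   6.19097468] 6646.894031218992
hinge [0.5129753  0.19546096 0.111     ] knob [0.50332929 0.13243767 0.131     ] dir knob -98.70185805239143 dir tip -97.29439885592349 dir to spindle 37.771878397380505 dist 0.7698365051779198 mixer -y from first look ~ -96.6
```

```bash
python3 - <<'E'
from h import *
from scipy.optimize import least_squares
o,im=pickle.load(open('pics/w27.png.pkl','rb')); wcam(o,im)
px=np.array([(199,33),(258,95),(205.5,151),(145,95)],float)
f=lambda v:(proj(im,np.array([[v[0]+.052*np.cos(v[3]-i*np.pi/2),v[1]+.052*np.sin(v[3]-i*np.pi/2),v[2]+.045] for i in range(4)]))-px).ravel()
best=min((least_squares(f,[.5,.096,.04,a],x_scale=[.01,.01,.01,.1]) for a in np.arange(0,6.28,.4)),key=lambda r:r.cost); print('disc',best.x,best.cost)
st()
t0=pickle.load(open('pics/scene0.png.pkl','rb'))[1]['color'].astype(int); t1=pickle.load(open('pics/s8.png.pkl','rb'))[1]['color'].astype(int)
for n,b in dict(rack=(368,178,448,238),jar=(246,250,272,285),dish=(155,235,190,270)).items(): print(n,np.abs(t0-t1)[b[1]:b[3],b[0]:b[2]].mean().round(2))
E
```

```text
disc [0.49927784 0.09509003 0.03603692 5.28028455] 1.0291173566959966
t 27.98 p [0.4022 0.1177 0.2791] jaw -147.0 zax [-0.0114  0.0259 -0.9996] F [ 0.4 -0.4  0.6] op 0.034 q [ 0.09 -0.49  2.    0.03  1.65  2.66]
rack 1.42
jar 1.21
dish 1.21
```

```bash
python3 -c "
from station import ctrl
print(ctrl.finish_job())"
```

```text
the job is handed in; nothing more can be done
None
```

The mixer head is back together and handed in at about 28 s of the 72 s allowed; the hand-in reported no verdict.

- **Disc:** I set the white disc on the spindle, where it rested on the wings. Turning it about 12° dropped it home. The wrist views then put it at 39.4 and 38.9 mm, centred on the spindle.
- **Cap:** I put the metal cap over the spindle and left the orange one alone. It met no reaction force going down. The overlays in the wrist and scene views fit a cap at 76 mm, within about 1 mm of the axis.
- **Keeper:** I swung it by its knob until it met its stop, at about 8 N. Its direction afterwards was within about 0.04 rad of the closed line.
- **At hand-in:** The gripper was clear of everything. The rack, jar and dish looked unchanged between the first and last scene pictures.

**Disagreements:**
- The last disc-height fit, from farther away, gave 36 mm instead of 39. I put this down to that view's lower accuracy, since the keeper passed over the cap freely.
- My first attempt at that fit failed because the points were in the wrong order, so I redid it.
- The tool tilted up to about 0.05 rad while moving, with no visible effect on the placing.

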